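# Part the piled circuit boards into their colour trays

## Robot

A 7-joint arm with a two-finger parallel gripper is mounted at the origin on the work surface. World frame = base frame: x ahead of the robot, y to its left, z up, the work surface at z = 0. Lengths are in m, angles in rad, forces in N, time in s.
With the tool pointing down it reaches from about 0.4 to 0.875 m from the base axis. Payload 6.5 kg.
Tool frame: the origin (TCP) lies midway between the tips of the shut fingers; the grasp point (between the pads) lies 19 mm behind it; z points along the fingers, y is the line along which they close (so a half turn about z gives the same grasp; the last joint's range is limited). The gripper opens to 85 mm and grips with 20 to 120 N. Pads are 22 mm wide; open, the fingers measure 114 mm over their backs; the gripper's body (76 mm by 85 mm) begins 54 mm behind the grasp point. The pads swing forward as they close: fully open they stand 13 mm farther back than shut.
Start: joints at [-0.066, 0.536, -0.004, 1.538, 0.003, 1.067, -0.071], TCP at [0.65, 0, 0.231] pointing down, gripper open.
Joint ranges: [-2.7, 2.7], [-0.37, 2.16], [-1.27, 1.26], [0.24, 2.4], [-1.31, 4.45], [0.19, 1.91], [-2.76, 2.76]. Speed limits (rad/s): [2.39, 2.39, 3.14, 3.14, 3.14, 3.14, 3.14].

## Interface

Orientations are given as a unit quaternion [x, y, z, w].
In Python, from bench import observe, get_image, camera_params, sign_off gives the robot as it stands. The module is installed in compiled form; this text tells all that it offers.
- The arm moves only by the tool step_arm, never from a script. Its arguments are lists of equal length, an entry for each row: "dp": the shift along the tool's x, y, z each as a share of 0.025 m, from -1 to 1, a list of three; "delta_rot": the turn, a rotation vector about the tool's x, y, z each as a share of 0.12 rad, from -1 to 1, a list of three. A call has 1 to 12 rows; each row shifts and turns the commanded pose from where the row before left it, along the tool's axes as they then stand; what a row does not reach is not made up. A row lasts 1/12 s, in which the tool goes at most 41.7 mm and 7.16 degrees, less where a joint would pass 70% of its speed; a pose out of reach is approached as far as the arm can. A call with a number of a shift or a turn outside -1 to 1 is refused whole. A call with a gripper value outside its range is refused whole. "gripper" is the opening, from 0 (shut) to 1 (fully open), set as the call begins (left out, the last holds). The fingers move at their own pace and stop on an object; "force" is the grip in N (left out, the last holds). Time passes only in rows, so rows that do not move let the fingers close. It gives the time, the measured TCP pose, the force, the opening and the grip force at its end, in the units of the state.
- observe(): the state, without advancing time (a new reading comes with each control period).
- get_image(name): name is "scene" or "side" or "wrist"; returns the picture (420x560x3 uint8, red, green, blue); there is no depth.
- camera_params(name): a dict with "camera_matrix" (3x3 intrinsics, pixels), "world_from_camera" (4x4, takes a point from camera to world coordinates); the wrist camera has in their place "T_tool_cam" (4x4, takes a point from camera to tool coordinates, whose origin is the TCP and whose axes are the flange's). Camera axes: x right, y up, looking along -z (the intrinsics and any distortion apply to the point x, -y, -z); pixel columns grow to the right and rows downward; lengths in m; the calibration is good to about 2 mm. The wrist camera is an equidistant fisheye: a pixel r from the principal point sees the ray r / f radians off the axis. A picture is of the moment at which its call begins: read the wrist's pose just before it. camera_params takes no time and is no camera call.
- sign_off(): hands the job in; it is judged then, once.
The state is a dict: "time_s": time; "qpos": joint angles; "dq": joint speeds; "joint_torque": joint torques, N m; "position": TCP position; "orientation": TCP orientation; "contact_force": force on the tool from outside, world axes, zero at the start; "moment": the same for the moment, N m; "opening": finger opening in m; "gripper_force": force on a finger pad.
Only numpy, scipy, OpenCV 4.12 (cv2) and the standard library are available. Lean on these libraries where they do the work, as an engineer would, in place of code of your own. Each camera call takes 0.05 s, during which the arm holds its last target. There are 200 camera calls.

## Task

Two piles of finished circuit boards stand on the electronics bench. Take the piles apart and put each board into the tray of its own colour, standing flat on its feet in the middle of the tray and lengthways in it. Set the boards down rather than drop them, and do not let a board tip over.

Things in the scene. Friction and masses are not known exactly. Their poses are not given: they have to be found in the camera images.
- board_red: The red circuit board, 108 x 78 mm (long side x), loose, about 130 g, on four 6 mm brass standoffs at +-(49, 34), 20 tall. Upper face 22.4 above the origin; mid-face a firm block to hold: a silver finned heat sink, 40 (x) x 34 (y), top at 38.4. Plug and capacitors only at its ends (|x| over 43, up to 12 tall). Origin: centre, level with the feet. Starts on the bench, bottom of a pile.
- tray_red: The shallow red plastic tray, fixed to the bench, open on top; outside 134 x 104 x 18 mm (a narrow rim adds 3 mm all round), long side along its x axis; walls and floor 4 mm thick, inside 126 x 96 mm, inner floor 4 mm above the bench. Origin: centre of the underside, on the bench. A white paper label on its -x end.
- board_blue: The blue circuit board, 108 x 78 mm (long side x), loose, about 150 g, on four 6 mm brass standoffs at +-(49, 34), 20 tall. Upper face 22.4 above the origin; mid-face a firm block to hold: a black transformer with a tan band, 34 (x) x 30 (y), top at 38.4. Terminals and plug only at its ends (|x| over 43, up to 11 tall). Origin: centre, level with the feet. Starts on the bench, bottom of a pile.
- tray_blue: The shallow blue plastic tray, fixed to the bench, open on top; outside 134 x 104 x 18 mm (a narrow rim adds 3 mm all round), long side along its x axis; walls and floor 4 mm thick, inside 126 x 96 mm, inner floor 4 mm above the bench. Origin: centre of the underside, on the bench. A white paper label on its -x end.
- board_green: The green circuit board, 76 x 56 mm (long side x), loose, about 70 g, on four 6 mm brass standoffs at +-(33, 23), 20 tall. Upper face 22.4 above the origin; mid-face a firm block to hold: a plain silver shield can, 30 (x) x 28 (y), top at 38.4. Else only flat chips. Origin: centre, level with the feet. Starts on the red or the blue board (origin at z 22.4), up to 0.4 rad askew.
- tray_green: The shallow green plastic tray, fixed to the bench, open on top; outside 134 x 104 x 18 mm (a narrow rim adds 3 mm all round), long side along its x axis; walls and floor 4 mm thick, inside 126 x 96 mm, inner floor 4 mm above the bench. Origin: centre of the underside, on the bench. A white paper label on its -x end.
- board_yellow: The yellow circuit board, 76 x 56 mm (long side x), loose, about 80 g, on four 6 mm brass standoffs at +-(33, 23), 20 tall. Upper face 22.4 above the origin; mid-face a firm block to hold: a grey relay, 30 (x) x 26 (y), top at 38.4. Else only flat chips. Origin: centre, level with the feet. Starts on the red or the blue board (origin at z 22.4), up to 0.4 rad askew.
- tray_yellow: The shallow yellow plastic tray, fixed to the bench, open on top; outside 134 x 104 x 18 mm (a narrow rim adds 3 mm all round), long side along its x axis; walls and floor 4 mm thick, inside 126 x 96 mm, inner floor 4 mm above the bench. Origin: centre of the underside, on the bench. A white paper label on its -x end.
- board_black: The black circuit board, 52 x 40 mm (long side x), loose, about 40 g, on four 6 mm brass standoffs at +-(22, 16), 20 tall. Upper face 22.4 above the origin; mid-face a firm block to hold: a white relay, 22 (x) x 20 (y), top at 38.4. Else only flat chips. Origin: centre, level with the feet. Starts on the green board (origin at z 44.8).
- tray_black: The shallow black plastic tray, fixed to the bench, open on top; outside 134 x 104 x 18 mm (a narrow rim adds 3 mm all round), long side along its x axis; walls and floor 4 mm thick, inside 126 x 96 mm, inner floor 4 mm above the bench. Origin: centre of the underside, on the bench. A white paper label on its -x end.
Not all that is in view belongs to the job. Of the things shaped like the tray_yellow, the yellow one is meant.

How it is judged:
At the end, for the whole second after the job is handed in: Every board stands in the tray of its own colour, centre within 15 mm of the tray's, feet on the tray's floor (within 4 mm), level within 0.1 rad, its long side within 0.3 rad of the tray's long side, released and at rest (horizontal distance between board_red and tray_red below 0.015 m and z of board_red in the frame of tray_red below 0.008 m and angle between each of board_red, board_blue, board_green, board_yellow, board_black's own z axis and vertical below 0.1 rad and angle between the x axis of board_red and the x axis of tray_red, either way round below 0.3 rad and linear speed of each of board_red, board_blue, board_green, board_yellow, board_black below 0.02 m/s and horizontal distance between board_blue and tray_blue below 0.015 m and z of board_blue in the frame of tray_blue below 0.008 m and angle between the x axis of board_blue and the x axis of tray_blue, either way round below 0.3 rad and horizontal distance between board_green and tray_green below 0.015 m and z of board_green in the frame of tray_green below 0.008 m and angle between the x axis of board_green and the x axis of tray_green, either way round below 0.3 rad and horizontal distance between board_yellow and tray_yellow below 0.015 m and z of board_yellow in the frame of tray_yellow below 0.008 m and angle between the x axis of board_yellow and the x axis of tray_yellow, either way round below 0.3 rad and horizontal distance between board_black and tray_black below 0.015 m and z of board_black in the frame of tray_black below 0.008 m and angle between the x axis of board_black and the x axis of tray_black, either way round below 0.3 rad); the robot touches nothing.
It fails at once if a board is dropped (falls free at more than 0.8 m/s, about 3 cm) ((contact force between board_red and the fingers below 0.05 N and linear speed of board_red above 0.8 m/s) or (contact force between board_blue and the fingers below 0.05 N and linear speed of board_blue above 0.8 m/s) or (contact force between board_green and the fingers below 0.05 N and linear speed of board_green above 0.8 m/s) or (contact force between board_yellow and the fingers below 0.05 N and linear speed of board_yellow above 0.8 m/s) or (contact force between board_black and the fingers below 0.05 N and linear speed of board_black above 0.8 m/s)).
It fails at once if a board tips by more than 0.6 rad (angle between any of board_red, board_blue, board_green, board_yellow, board_black's own z axis and vertical above 0.6 rad).
It also fails if it takes over 120 s, if anything falls off the work surface, if the arm or the gripper's body presses on something with over 40 N, if the wrist force passes 120 N, or if a joint passes its speed limit or range.

## Working session

There is one attempt and no reset: what is moved stays moved. The work goes in short steps, Python scripts to look and compute and a tool call to move; the robot and the scene stay as the last step left them, time stands still between calls to the robot, and variables do not carry over. Pictures are saved under pics/ and viewed, at most 14 in all, crops included, and the job is handed in when it is done.

Besides the shell and the picture viewer there is one more tool, called after "Emit:" as name(argument=value, ...), one argument or row to a line, values as JSON. step_arm: Moves the arm, as the interface text tells. Shift numbers are shares of 0.025 m and turn numbers shares of 0.12 rad, none past 1 either way. Its arguments: {"type":"object","properties":{"dp":{"type":"array"},"delta_rot":{"type":"array"},"gripper":{"type":"number"},"force":{"type":"number"}},"required":["dp","delta_rot"]}

```bash
mkdir -p pics; python3 - <<'E'
from bench import *
import cv2,numpy as np
print(observe())
for n in ["scene","side","wrist"]:
    im=get_image(n); cv2.imwrite(f"pics/{n}0.png",im[:,:,::-1]); print(n,camera_params(n))
E
```

```text
{'time_s': 0.0, 'qpos': array([-0.06617759,  0.53719373, -0.00440968,  1.53891004,  0.00260956,
        1.06732077, -0.07116521]), 'dq': array([-8.81807641e-04, -2.28152081e-03,  6.50032497e-05,  4.75719500e-04,
       -1.29567003e-03,  2.62565611e-04, -1.79596429e-04]), 'joint_torque': array([-4.51575825e-04, -5.83398092e+01,  1.04865700e+00, -2.59097242e+01,
        1.23920938e-02,  9.44124302e-03, -7.87308863e-06]), 'position': array([ 6.49336935e-01, -5.58643260e-05,  2.30381133e-01]), 'orientation': array([ 7.07083810e-01,  7.07129162e-01, -6.98766359e-04, -5.87937386e-04]), 'contact_force': array([ 0.75066624,  0.26404701, -0.91735322]), 'moment': array([-0.01975986, -0.00584385,  0.0130547 ]), 'gripper_force': 0.0, 'opening': 0.08500453086474728}
scene {'camera_matrix': array([[538.71179857,   0.        , 274.6513484 ],
       [  0.        , 538.71179857, 211.67023573],
       [  0.        ,   0.        ,   1.        ]]), 'world_from_camera': array([[ 0.71758184, -0.59984058,  0.35393162,  1.22145124],
       [ 0.69633268,  0.62813788, -0.34722271, -0.60087513],
       [-0.014
[... 389 characters left out ...]
, -0.68051274,  0.64386836,  0.75566908],
       [ 0.01357908,  0.68352396,  0.72980175,  0.89826261],
       [ 0.        ,  0.        ,  0.        ,  1.        ]])}
wrist {'camera_matrix': array([[325.1922621 ,   0.        , 277.7298538 ],
       [  0.        , 325.1922621 , 210.74320863],
       [  0.        ,   0.        ,   1.        ]]), 'T_tool_cam': array([[ 1.20389583e-03,  9.63588173e-01,  2.67388077e-01,
         6.82664046e-02],
       [ 9.99998642e-01, -8.59063593e-04, -1.40660975e-03,
        -5.09685951e-05],
       [-1.12568915e-03,  2.67389407e-01, -9.63587898e-01,
        -1.42825295e-01],
       [ 0.00000000e+00,  0.00000000e+00,  0.00000000e+00,
         1.00000000e+00]])}
```

View pics/scene0.png

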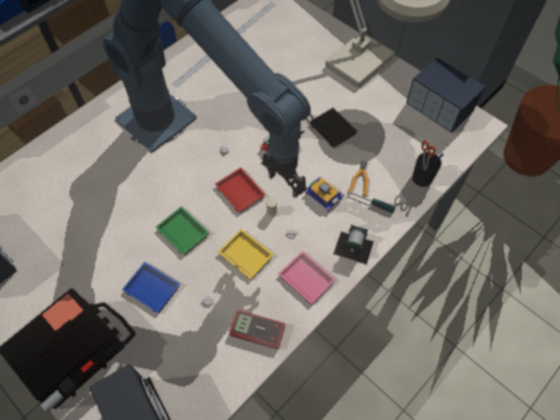

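View pics/side0.png

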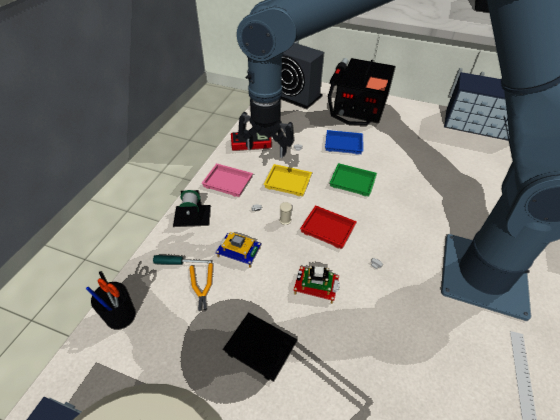

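View pics/wrist0.png

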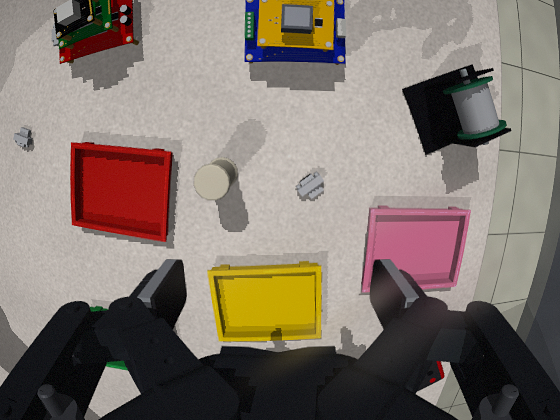

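The wrist view shows the red tray at (121,190), the yellow tray at (265,302) and the pink decoy at (416,250). The two piles are at the top: green/black on red at (95,25), and yellow on blue at (295,25). The scene view shows the blue tray at (151,288), the green tray at (182,231) and the black tray at (333,127), beside the lamp. Next I'll measure the trays by silhouette fit.

```bash
cat > h.py <<'E'
from bench import *
import cv2,numpy as np
from scipy.optimize import least_squares
from scipy.spatial.transform import Rotation as R
def cam(n,o=None):
    p=camera_params(n)
    if n!="wrist": return n,p["camera_matrix"],p["world_from_camera"]
    o=o or observe(); T=np.eye(4); T[:3,:3]=R.from_quat(o["orientation"]).as_matrix(); T[:3,3]=o["position"]
    return n,p["camera_matrix"],T@p["T_tool_cam"]
def proj(c,P):
    n,K,T=c; q=(np.atleast_2d(P)-T[:3,3])@T[:3,:3]*[1,-1,-1]
    if n=="wrist":
        r=np.hypot(q[:,0],q[:,1]); s=np.arctan2(r,q[:,2])/np.maximum(r,1e-9); u=q[:,:2]*s[:,None]
    else: u=q[:,:2]/q[:,2:]
    return u*K[0,0]+K[:2,2]
def ray(c,px):
    n,K,T=c; u=(np.atleast_2d(px)-K[:2,2])/K[0,0]
    if n=="wrist":
        r=np.linalg.norm(u,axis=1)[:,None]; d=np.hstack([u*np.sinc(r/np.pi),np.cos(r)])
    else: d=np.hstack([u,np.ones((len(u),1))])
    return T[:3,3],(d*[1,-1,-1])@T[:3,:3].T
def onz(c,px,z):
    o,d=ray(c,px); return o+d*((z-o[2])/d[:,2])[:,None]
def tri(cs,pxs):
    A=0;b=0
    for c,p in zip(cs,pxs):
        o,d=ray(c,p); d=d[0]/np.linalg.norm(d); M=np.eye(3)-np.outer(d,d); A=A+M; b=b+M@o
    return np.linalg.solve(A,b)
def mom(pts):
    h=cv2.convexHull(np.float32(pts)); m=cv2.moments(h); a=m["m00"]
    return np.array([m["m10"]/a,m["m01"]/a,m["mu20"]/a/20,m["mu11"]/a/20,m["mu02"]/a/20])
def box(v,L,W,h):
    c,s=np.cos(v[3]),np.sin(v[3])
    return np.array([[v[0]+c*a*L/2-s*b*W/2,v[1]+s*a*L/2+c*b*W/2,v[2]+k] for a in(-1,1) for b in(-1,1) for k in h])
def blob(im,f,near,minA=150):
    m=f(cv2.cvtColor(im,cv2.COLOR_RGB2HSV).astype(int)).astype(np.uint8)
    m=cv2.morphologyEx(m,cv2.MORPH_CLOSE,np.ones((3,3)))
    n,l,s,c=cv2.connectedComponentsWithStats(m)
    k=[i for i in range(1,n) if s[i,4]>minA]; i=min(k,key=lambda i:np.hypot(*(c[i]-near)))
    return np.argwhere(l==i)[:,::-1].astype(np.float32)
def fit(cs,bl,L,W,h,v0):
    ms=[mom(b) for b in bl]
    f=lambda v:np.concatenate([mom(proj(c,box(v,L,W,h)))-m for c,m in zip(cs,ms)])
    r=least_squares(f,v0,x_scale=[.01,.01,.01,.1],diff_step=1e-4); return r.x,np.sqrt(np.mean(r.fun**2))
HUE=dict(red=lambda h:((h[...,0]<8)|(h[...,0]>172))&(h[...,1]>140)&(h[...,2]>60),
 blue=lambda h:(abs(h[...,0]-114)<12)&(h[...,1]>140)&(h[...,2]>60),
 green=lambda h:(abs(h[...,0]-67)<17)&(h[...,1]>120)&(h[...,2]>40),
 yellow=lambda h:(abs(h[...,0]-25)<6)&(h[...,1]>150)&(h[...,2]>80),
 black=lambda h:(h[...,2]<40))
E
cat > t.py <<'E'
from h import *
im={n:cv2.imread(f"pics/{n}0.png")[:,:,::-1].copy() for n in["scene","side"]}
S=cam("scene");D=cam("side")
for n,a,b in [("red",(240,190),(328,227)),("green",(182,231),(354,180)),("yellow",(246,255),(288,180)),("blue",(151,288),(344,142)),("black",(333,127),(262,345))]:
    bl=[blob(im["scene"],HUE[n],a),blob(im["side"],HUE[n],b)]
    p=onz(S,a,.01)[0]
    for y0 in (0,.6,-.6):
        print(n,[len(x) for x in bl],*[np.round(q,4) for q in fit([S,D],bl,.140,.110,(.0,.018),[p[0],p[1],0,y0])])
for px in [(316,269),(320,292),(295,278),(338,280)]: print(px,onz(D,px,.05))
print('pile blue',onz(D,(238,250),.03),onz(S,(323,193),.03), 'lamp base',onz(S,(355,60),.02))
print('scr->spool',onz(S,(354,245),0),'post',onz(S,(270,210),0))
E
python3 t.py
```

```text
red [996, 1386] [ 4.512e-01 -7.200e-03 -2.000e-04 -0.000e+00] 0.6142
red [996, 1386] [ 0.4511 -0.007   0.     -0.1798] 0.5616
red [996, 1386] [ 4.510e-01 -7.000e-03  2.000e-04 -2.205e-01] 0.5613
green [509, 983] [ 0.4237 -0.2573 -0.0106  0.    ] 1.8331
green [509, 983] [ 0.4242 -0.2569 -0.0098 -3.5153] 1.7249
green [509, 983] [ 0.4241 -0.2569 -0.0098 -0.3604] 1.7249
yellow [1024, 1011] [ 0.6348 -0.1576 -0.     -0.0822] 0.7424
yellow [1024, 1011] [ 6.3540e-01 -1.5780e-01  8.0000e-04 -6.4251e+00] 0.7389
yellow [1024, 1011] [ 0.6354 -0.1578  0.0008 -0.1028] 0.7358
blue [1084, 741] [ 0.5075 -0.4469 -0.0075 -0.    ] 1.0747
blue [1084, 741] [ 0.5076 -0.4469 -0.0075 -6.1751] 1.0427
blue [1084, 741] [ 0.5075 -0.4467 -0.0065  0.0042] 1.0759
black [859, 2741] [ 0.5033  0.4096 -0.0006 -0.0024] 0.7044
black [859, 2741] [ 0.5038  0.4095 -0.0007 -0.1846] 0.6002
black [859, 2741] [ 0.5038  0.4095 -0.0007 -0.1789] 0.6
(316, 269) [[0.43606696 0.18341838 0.05      ]]
(320, 292) [[0.40695822 0.24584488 0.05      ]]
(295, 278) [[0.47892425 0.22947608 0.05      ]]
(338, 280) [[0.37332837 0.19544325 0.05      ]]
pile blue [[0.66096903 0.18760408 0.03      ]] [[0.6698426  0.16611778 0.03      ]] lamp base [[0.35380956 0.70945651 0.02      ]]
scr->spool [[0.85939571 0.103816   0.        ]] post [[0.57605477 0.01095026 0.        ]]
```

Emit:
step_arm(
  dp=[
    [0.8, -0.96, -0.2],
    [0.8, -0.96, -0.2],
    [0.8, -0.96, -0.2],
    [0.8, -0.96, -0.2],
    [0.8, -0.96, -0.2],
    [0, 0, 0],
    [0, 0, 0],
    [0, 0, 0],
  ],
  delta_rot=[
    [0, 0, 0],
    [0, 0, 0],
    [0, 0, 0],
    [0, 0, 0],
    [0, 0, 0],
    [0, 0, 0],
    [0, 0, 0],
    [0, 0, 0],
  ],
  gripper=0.6,
)

```text
time_s: 0.82
position: [0.5303, 0.0995, 0.2563]
orientation: [0.707, 0.707, -0.0, 0.0]
contact_force: [0.0, -0.8, 0.1]
opening: 0.0514
gripper_force: 0.0
```

```bash
cat > look.py <<'E'
import sys,json
from h import *
o=observe(); im=get_image("wrist"); k=sys.argv[1]
cv2.imwrite(f"pics/{k}.png",im[:,:,::-1])
json.dump({a:list(map(float,o[a])) for a in("position","orientation")},open(f"pics/{k}.json","w"))
print(o["time_s"],o["position"].round(4),o["orientation"].round(4),o["opening"])
E
python3 look.py w1
```

```text
0.8167 [0.5303 0.0995 0.2563] [ 7.072e-01  7.071e-01 -0.000e+00  3.000e-04] 0.05138907384144413
```

Emit:
step_arm(
  dp=[
    [1, 0, 0],
    [1, 0, 0],
    [1, 0, 0],
    [1, 0, 0],
    [0, 0, 0],
    [0, 0, 0],
    [0, 0, 0],
  ],
  delta_rot=[
    [0, 0, 0],
    [0, 0, 0],
    [0, 0, 0],
    [0, 0, 0],
    [0, 0, 0],
    [0, 0, 0],
    [0, 0, 0],
  ],
)

```text
time_s: 1.45
position: [0.5307, 0.1983, 0.2557]
orientation: [0.708, 0.706, -0.001, 0.0]
contact_force: [-0.0, 0.3, 1.1]
opening: 0.0513
gripper_force: 0.0
```

```bash
python3 look.py w2; python3 -c "
import cv2
a=cv2.imread('pics/w1.png');cv2.imwrite('pics/w1c.png',cv2.resize(a[60:320,100:480],None,fx=2.1,fy=2.1,interpolation=2))"
```

```text
1.45 [0.5307 0.1983 0.2557] [ 7.078e-01  7.064e-01 -6.000e-04  3.000e-04] 0.05134597316022933
```

View pics/w1c.png

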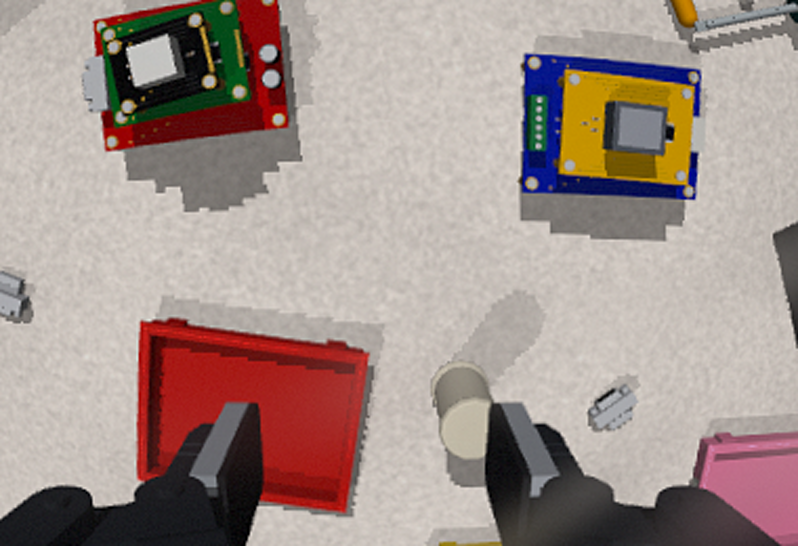

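View pics/w2.png

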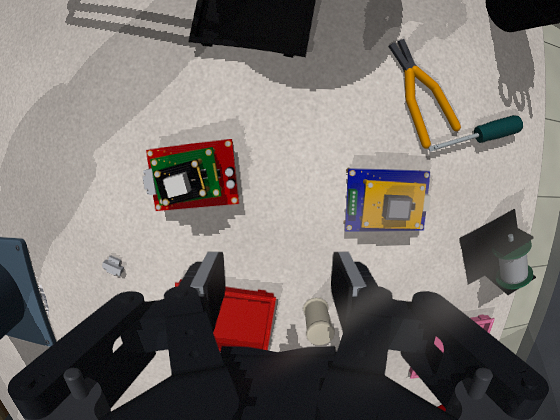

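```bash
python3 -c "
import cv2,numpy as np
f=lambda n,x,y:cv2.resize(cv2.imread(f'pics/{n}.png')[y:y+75,x:x+100],None,fx=4,fy=4,interpolation=2)
cv2.imwrite('pics/z.png',np.vstack([np.hstack([f('w2',140,135),f('w2',340,160)]),np.hstack([f('w1',138,60),f('w1',345,82)])]))"
```

```text
(no output)
```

View pics/z.png

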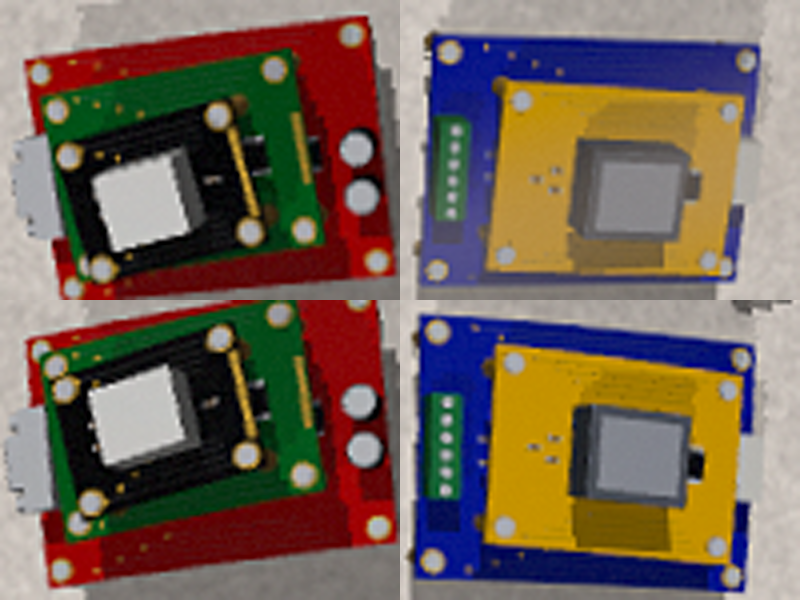

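```bash
cat > s.py <<'E'
from h import *
import json
c1=cam("wrist",json.load(open("pics/w1.json"))); c2=cam("wrist",json.load(open("pics/w2.json")))
B=dict(black=("r",[(69,155),(218,117),(251,231),(103,268)],[(65,89),(220,38),(247,155),(92,202)],.0672),
green=("r",[(57,110),(274,69),(305,229)],[(56,66),(280,14),(305,174)],.0448),
red=("r",[(40,73),(351,34),(377,261),(73,288)],[(41,50),(359,0),(378,227),(61,270)],.0224),
yellow=("b",[(122,101),(330,111),(309,260),(106,255)],[(114,62),(328,90),(317,247),(105,226)],.0448),
blue=("b",[(49,51),(346,60),(325,267),(36,270)],[(37,31),(341,59),(331,276),(33,261)],.0224))
for n,(w,a,b,z) in B.items():
    o2,o1=((140,135),(138,60)) if w=="r" else((340,160),(345,82))
    a=(np.array(a)-1.5)/4+o2; b=(np.array(b)-1.5)/4+o1
    t=np.array([tri([c2,c1],[p,q]) for p,q in zip(a,b)])
    ctr=lambda P:(P[0]+P[2])/2
    yaw=lambda P:np.arctan2(*(P[1]-P[0])[1::-1])
    A,Bz=onz(c2,a,z),onz(c1,b,z)
    print(n,"tri z",t[:,2].round(4),"c",ctr(t).round(4),"|w2",ctr(A)[:2].round(4),yaw(A).round(3),"|w1",ctr(Bz)[:2].round(4),yaw(Bz).round(3))
E
python3 s.py
```

```text
black tri z [0.0663 0.0697 0.0672 0.0676] c [0.4255 0.2054 0.0667] |w2 [0.4259 0.2055] 0.208 |w1 [0.4256 0.2054] 0.23
green tri z [0.0454 0.0453 0.0455] c [0.4254 0.2083 0.0455] |w2 [0.4252 0.2082] 0.144 |w1 [0.4252 0.2084] 0.143
red tri z [0.0238 0.0211 0.0231 0.0223] c [0.4271 0.2055 0.0235] |w2 [0.4268 0.2053] 0.084 |w1 [0.4267 0.2056] 0.076
yellow tri z [0.0474 0.0449 0.0455 0.0465] c [0.6677 0.1749 0.0464] |w2 [0.6684 0.1745] -0.027 |w1 [0.6682 0.175 ] -0.038
blue tri z [0.0222 0.0224 0.0229 0.0235] c [0.668  0.175  0.0226] |w2 [0.6684 0.1749] -0.003 |w1 [0.6679 0.1749] -0.003
```

The piles match the text heights (triangulated to within 2 mm). In z.png the screw heads gave all five board poses. I'll take the black board first.

Emit:
step_arm(
  dp=[
    [0.06, -0.84, 0],
    [0.06, -0.84, 0],
    [0.06, -0.84, 0],
    [0.06, -0.84, 0],
    [0.06, -0.84, 0],
    [0, 0, 0.9],
    [0, 0, 0.9],
    [0, 0, 0.9],
    [0, 0, 0.9],
    [0, 0, 0.9],
    [0, 0, 0],
    [0, 0, 0],
  ],
  delta_rot=[
    [0, 0, 0],
    [0, 0, 0],
    [0, 0, 0],
    [0, 0, 0],
    [0, 0, 0],
    [0, 0, -0.9],
    [0, 0, -0.9],
    [0, 0, 0],
    [0, 0, 0],
    [0, 0, 0],
    [0, 0, 0],
    [0, 0, 0],
  ],
)

```text
time_s: 2.5
position: [0.4248, 0.206, 0.1434]
orientation: [0.628, 0.779, -0.001, -0.0]
contact_force: [-0.5, -1.3, 1.2]
opening: 0.0516
gripper_force: 0.0
```

```bash
cat > go.py <<'E'
# go.py x y z yaw : remaining move from measured pose, in shares of tool axes (shift first, then turn)
import sys
from h import *
x,y,z,w=map(float,sys.argv[1:5]); o=observe(); M=R.from_quat(o["orientation"]).as_matrix()
yaw=np.arctan2(M[1,1],M[0,1]); d=M.T@(np.array([x,y,z])-o["position"])/.025
print("t",round(o["time_s"],2),"dp shares",d.round(2),"rotz shares",round((yaw-w)/.12,2),"yaw",round(yaw,3),"tilt",M[:2,2].round(3),"pos",o["position"].round(4))
E
python3 go.py .4257 .2055 .0695 .22
```

```text
t 2.5 dp shares [-0.02  0.04  2.96] rotz shares -0.05 yaw 0.214 tilt [-0.002 -0.002] pos [0.4248 0.206  0.1434]
```

Emit:
step_arm(
  dp=[
    [0, 0.04, 0.8],
    [0, 0, 0.8],
    [0, 0, 0.6],
    [0, 0, 0.4],
    [0, 0, 0.2],
    [0, 0, 0.16],
    [0, 0, 0],
    [0, 0, 0],
  ],
  delta_rot=[
    [0, 0, 0],
    [0, 0, 0],
    [0, 0, 0],
    [0, 0, 0],
    [0, 0, 0],
    [0, 0, 0],
    [0, 0, 0],
    [0, 0, 0],
  ],
)

```text
time_s: 3.17
position: [0.4265, 0.2079, 0.0705]
orientation: [0.627, 0.779, 0.0, 0.0]
contact_force: [-0.2, 0.2, -0.1]
opening: 0.0513
gripper_force: 0.0
```

Emit:
step_arm(
  dp=[
    [0, 0, 0],
    [0, 0, 0],
    [0, 0, 0],
    [0, 0, 0],
    [0, 0, 0],
    [0, 0, 0],
    [0, 0, 0],
  ],
  delta_rot=[
    [0, 0, 0],
    [0, 0, 0],
    [0, 0, 0],
    [0, 0, 0],
    [0, 0, 0],
    [0, 0, 0],
    [0, 0, 0],
  ],
  gripper=0,
  force=30,
)

```text
time_s: 3.75
position: [0.4264, 0.2079, 0.0704]
orientation: [0.627, 0.779, 0.0, 0.0]
contact_force: [-1.3, -0.5, 5.8]
opening: 0.0212
gripper_force: 33.2
```

Emit:
step_arm(
  dp=[
    [0, 0, -0.1],
    [0, 0, -0.2],
    [0, 0, -0.4],
    [0, 0, -0.6],
    [0, 0, -0.6],
    [0, 0, -0.6],
    [0, 0, -0.6],
    [0, 0, -0.6],
    [0, 0, -0.3],
    [0, 0, 0],
    [0, 0, 0],
  ],
  delta_rot=[
    [0, 0, 0],
    [0, 0, 0],
    [0, 0, 0],
    [0, 0, 0],
    [0, 0, 0],
    [0, 0, 0],
    [0, 0, 0],
    [0, 0, 0],
    [0, 0, 0],
    [0, 0, 0],
    [0, 0, 0],
  ],
)

```text
time_s: 4.67
position: [0.4261, 0.2077, 0.17]
orientation: [0.627, 0.779, 0.0, 0.0]
contact_force: [-0.0, -0.7, -1.5]
opening: 0.021
gripper_force: 32.4
```

```bash
python3 look.py w3; python3 go.py .5038 .36 .18 -.18; python3 - <<'E'
from h import *
im=get_image("scene"); cv2.imwrite("pics/s1.png",cv2.resize(im[60:260,180:460,::-1],None,fx=2.8,fy=2.8,interpolation=2))
E
```

```text
4.6667 [0.4261 0.2077 0.17  ] [6.268e-01 7.792e-01 3.000e-04 2.000e-04] 0.021033767508809986
t 4.72 dp shares [ 5.29  4.36 -0.43] rotz shares 3.3 yaw 0.216 tilt [-0. -0.] pos [0.4256 0.2075 0.1694]
```

View pics/w3.png

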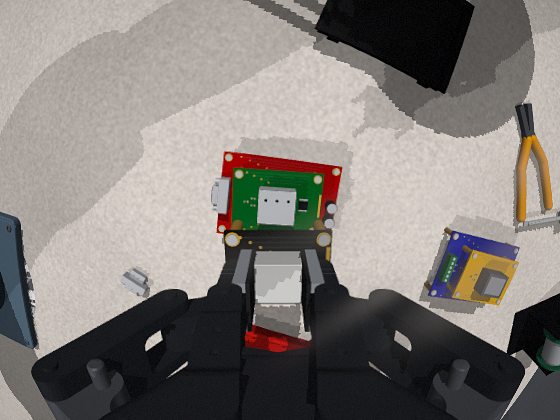

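View pics/s1.png

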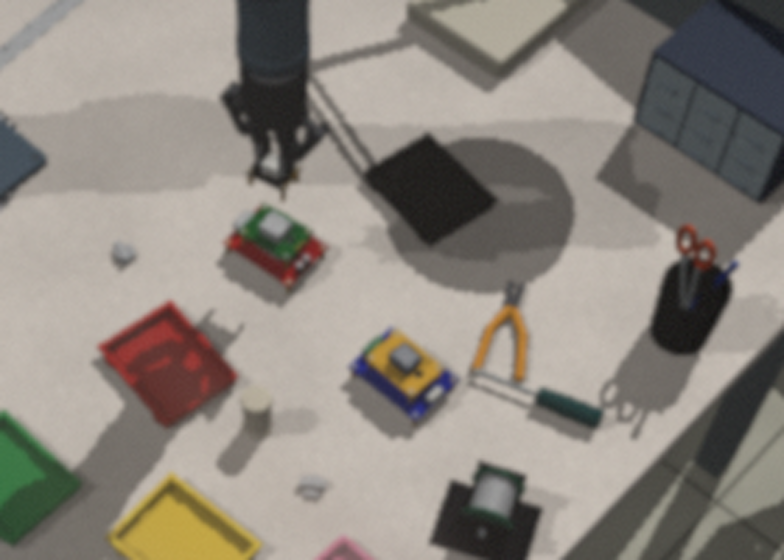

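```bash
python3 - <<'E'
from h import *
S=cam("scene");D=cam("side")
for a,b in [((415,0),(140,420)),((413,18),(140,386)),((415,5),(140,440))]:
    print(tri([S,D],[a,b]))
for z in(.3,.4,.5,.6): print(z,onz(S,(415,0),z),onz(D,(140,420),z))
E
```

```text
[0.53594107 0.69982806 0.40236015]
[0.56713548 0.66138679 0.37523453]
[0.53364852 0.71415827 0.37372922]
0.3 [[0.48109137 0.82487027 0.3       ]] [[0.56654263 0.68193879 0.3       ]]
0.4 [[0.54053944 0.71038836 0.4       ]] [[0.52884974 0.69426286 0.4       ]]
0.5 [[0.59998752 0.59590644 0.5       ]] [[0.49115685 0.70658693 0.5       ]]
0.6 [[0.65943559 0.48142453 0.6       ]] [[0.45346396 0.718911   0.6       ]]
```

Emit:
step_arm(
  dp=[
    [0.6, 0.6, 0],
    [0.7, 0.7, 0],
    [0.7, 0.7, 0],
    [0.7, 0.7, 0],
    [0.7, 0.7, 0],
    [0.7, 0.7, -0.4],
    [0, 0, 0],
    [0, 0, 0],
    [0, 0, 0],
    [0, 0, 0],
    [0, 0, 0],
    [0, 0, 0],
  ],
  delta_rot=[
    [0, 0, 0],
    [0, 0, 0],
    [0, 0, 0],
    [0, 0, 0],
    [0, 0, 0],
    [0, 0, 0],
    [0, 0, 0.8],
    [0, 0, 0.8],
    [0, 0, 0.8],
    [0, 0, 0.9],
    [0, 0, 0],
    [0, 0, 0],
  ],
)

```text
time_s: 5.77
position: [0.5036, 0.3296, 0.1788]
orientation: [0.767, 0.642, -0.001, 0.0]
contact_force: [-0.3, -0.3, 0.1]
opening: 0.021
gripper_force: 32.4
```

```bash
python3 look.py w4
```

```text
5.7667 [0.5036 0.3296 0.1788] [ 7.667e-01  6.420e-01 -9.000e-04  1.000e-04] 0.020954252280169686
```

View pics/w4.png

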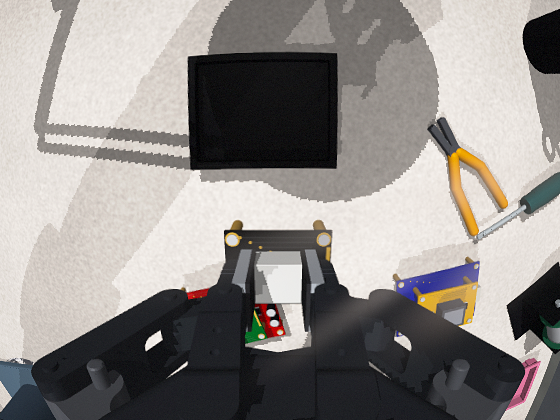

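```bash
cat > tr.py <<'E'
# tr.py name px-corners (TL TR BR BL) : tray from rim corners at z .018
import sys,json
from h import *
def tray(k,px,z=.018):
    P=onz(cam("wrist",json.load(open(f"pics/{k}.json"))),px,z); d=P[1]+P[2]-P[0]-P[3]
    print(k,"centre",P.mean(0).round(4),"yaw",np.arctan2(d[1],d[0]).round(3),"L",np.linalg.norm(d[:2]/2).round(4),"W",np.linalg.norm((P[0]+P[1]-P[2]-P[3])[:2]/2).round(4)); return P
if __name__=="__main__":
    tray(sys.argv[1],eval(sys.argv[2]))
E
python3 - <<'E'
from tr import *
tray("w4",[(188,57),(336,53),(337,168),(192,168)])
j=json.load(open("pics/w4.json")); P=onz(cam("wrist",j),[(232,240),(323,240)],j["position"][2]-.0031)
print((P-j["position"])@R.from_quat(j["orientation"]).as_matrix())
E
python3 go.py .5036 .41 .12 -.18
```

```text
w4 centre [0.5038 0.4113 0.018 ] yaw -0.171 L 0.1386 W 0.1086
[[ 0.01312812 -0.0219729   0.00310208]
 [ 0.0131808   0.02189688  0.00305837]]
t 5.82 dp shares [ 3.17 -0.57  2.36] rotz shares 0.03 yaw -0.176 tilt [-0.001 -0.001] pos [0.5037 0.3295 0.179 ]
```

```bash
python3 go.py .5043 .4142 .0300 -.171
```

```text
t 5.82 dp shares [ 3.35 -0.57  5.96] rotz shares -0.05 yaw -0.176 tilt [-0.001 -0.001] pos [0.5037 0.3295 0.179 ]
```

Emit:
step_arm(
  dp=[
    [0.8, -0.15, 0],
    [0.8, -0.14, 0],
    [0.8, -0.14, 0],
    [0.7, -0.14, 0.3],
    [0.25, 0, 0.9],
    [0, 0, 0.9],
    [0, 0, 0.9],
    [0, 0, 0.9],
    [0, 0, 0.6],
    [0, 0, 0.4],
    [0, 0, 0],
    [0, 0, 0],
  ],
  delta_rot=[
    [0, 0, 0],
    [0, 0, 0],
    [0, 0, 0],
    [0, 0, 0],
    [0, 0, 0],
    [0, 0, 0],
    [0, 0, 0],
    [0, 0, 0],
    [0, 0, 0],
    [0, 0, 0],
    [0, 0, 0],
    [0, 0, 0],
  ],
)

```text
time_s: 6.82
position: [0.5051, 0.4147, 0.0572]
orientation: [0.767, 0.641, -0.0, -0.0]
contact_force: [1.0, -0.1, 0.1]
opening: 0.0211
gripper_force: 32.4
```

```bash
python3 go.py .5043 .4142 .0300 -.171
```

```text
t 6.82 dp shares [-0.03 -0.03  1.09] rotz shares -0.07 yaw -0.179 tilt [-0. -0.] pos [0.5051 0.4147 0.0572]
```

Emit:
step_arm(
  dp=[
    [0, 0, 0.4],
    [0, 0, 0.3],
    [0, 0, 0.2],
    [0, 0, 0.1],
    [0, 0, 0.08],
    [0, 0, 0],
    [0, 0, 0],
  ],
  delta_rot=[
    [0, 0, 0],
    [0, 0, 0],
    [0, 0, 0],
    [0, 0, 0],
    [0, 0, 0],
    [0, 0, 0],
    [0, 0, 0],
  ],
)

```text
time_s: 7.4
position: [0.5052, 0.4149, 0.0304]
orientation: [0.768, 0.641, 0.0, 0.0]
contact_force: [-0.9, 0.1, -1.2]
opening: 0.0211
gripper_force: 32.4
```

Emit:
step_arm(
  dp=[
    [0, 0, 0.03],
    [0, 0, 0],
    [0, 0, 0],
  ],
  delta_rot=[
    [0, 0, 0],
    [0, 0, 0],
    [0, 0, 0],
  ],
)

```text
time_s: 7.65
position: [0.5053, 0.4149, 0.0298]
orientation: [0.768, 0.641, 0.0, 0.0]
contact_force: [0.5, 0.6, 0.4]
opening: 0.021
gripper_force: 32.5
```

Emit:
step_arm(
  dp=[
    [0, 0, 0],
    [0, 0, 0],
    [0, 0, 0],
    [0, 0, 0],
    [0, 0, 0],
    [0, 0, -0.4],
    [0, 0, -0.8],
    [0, 0, -1],
    [0, 0, -1],
    [0, 0, -1],
    [0, 0, -1],
    [0, 0, -1],
  ],
  delta_rot=[
    [0, 0, 0],
    [0, 0, 0],
    [0, 0, 0],
    [0, 0, 0],
    [0, 0, 0],
    [0, 0, 0],
    [0, 0, 0],
    [0, 0, 0],
    [0, 0, 0],
    [0, 0, 0],
    [0, 0, 0],
    [0, 0, 0],
  ],
  gripper=0.6,
)

```text
time_s: 8.65
position: [0.505, 0.4147, 0.1867]
orientation: [0.768, 0.641, 0.0, -0.0]
contact_force: [-0.5, -0.0, -0.4]
opening: 0.0512
gripper_force: 0.0
```

```bash
python3 go.py .4252 .2083 .18 .143
```

```text
t 8.65 dp shares [-8.69 -1.66  0.26] rotz shares -2.69 yaw -0.18 tilt [0. 0.] pos [0.505  0.4147 0.1867]
```

Emit:
step_arm(
  dp=[
    [-0.9, -0.17, 0],
    [-0.9, -0.17, 0],
    [-0.9, -0.17, 0],
    [-0.9, -0.17, 0],
    [-0.9, -0.17, 0],
    [-0.9, -0.17, 0],
    [-0.9, -0.17, 0],
    [-0.9, -0.17, 0],
    [-0.9, -0.17, 0],
    [-0.6, -0.13, 0.2],
    [0, 0, 0],
    [0, 0, 0],
  ],
  delta_rot=[
    [0, 0, 0],
    [0, 0, 0],
    [0, 0, 0],
    [0, 0, 0],
    [0, 0, 0],
    [0, 0, 0],
    [0, 0, 0],
    [0, 0, 0],
    [0, 0, 0],
    [0, 0, -0.9],
    [0, 0, -0.9],
    [0, 0, -0.9],
  ],
)

```text
time_s: 9.65
position: [0.425, 0.207, 0.1802]
orientation: [0.653, 0.757, -0.0, 0.0]
contact_force: [0.5, 0.9, 0.9]
opening: 0.0512
gripper_force: 0.0
```

Emit:
step_arm(
  dp=[
    [0, 0, 0.9],
    [0, 0, 0.9],
    [0, 0, 0.9],
    [0, 0, 0.6],
    [0, 0, 0.3],
    [0, 0, 0],
    [0, 0, 0],
  ],
  delta_rot=[
    [0, 0, 0],
    [0, 0, 0],
    [0, 0, 0],
    [0, 0, 0],
    [0, 0, 0],
    [0, 0, 0],
    [0, 0, 0],
  ],
)

```text
time_s: 10.23
position: [0.4256, 0.2084, 0.0902]
orientation: [0.654, 0.756, 0.0, 0.0]
contact_force: [-0.8, -0.3, 0.2]
opening: 0.0511
gripper_force: 0.0
```

```bash
python3 go.py .4252 .2083 .0475 .143
```

```text
t 10.23 dp shares [-0.   -0.02  1.71] rotz shares 0.01 yaw 0.144 tilt [0. 0.] pos [0.4256 0.2084 0.0902]
```

Emit:
step_arm(
  dp=[
    [0, 0, 0.7],
    [0, 0, 0.5],
    [0, 0, 0.3],
    [0, 0, 0.2],
    [0, 0, 0],
    [0, 0, 0],
  ],
  delta_rot=[
    [0, 0, 0],
    [0, 0, 0],
    [0, 0, 0],
    [0, 0, 0],
    [0, 0, 0],
    [0, 0, 0],
  ],
)

```text
time_s: 10.73
position: [0.4257, 0.2084, 0.0476]
orientation: [0.654, 0.756, 0.0, 0.0]
contact_force: [-0.4, -0.2, 0.2]
opening: 0.0513
gripper_force: 0.0
```

Emit:
step_arm(
  dp=[
    [0, 0, 0],
    [0, 0, 0],
    [0, 0, 0],
    [0, 0, 0],
    [0, 0, 0],
    [0, 0, 0],
  ],
  delta_rot=[
    [0, 0, 0],
    [0, 0, 0],
    [0, 0, 0],
    [0, 0, 0],
    [0, 0, 0],
    [0, 0, 0],
  ],
  gripper=0,
  force=35,
)

```text
time_s: 11.23
position: [0.4258, 0.2084, 0.0478]
orientation: [0.654, 0.756, 0.001, 0.0]
contact_force: [-1.4, 0.2, 6.2]
opening: 0.029
gripper_force: 37.1
```

Emit:
step_arm(
  dp=[
    [0, 0, -0.1],
    [0, 0, -0.2],
    [0, 0, -0.4],
    [0, 0, -0.6],
    [0, 0, -0.8],
    [0, 0, -0.8],
    [0, 0, -0.8],
    [0, 0, -0.8],
    [0, 0, -0.5],
    [0, 0, 0],
    [0, 0, 0],
  ],
  delta_rot=[
    [0, 0, 0],
    [0, 0, 0],
    [0, 0, 0],
    [0, 0, 0],
    [0, 0, 0],
    [0, 0, 0],
    [0, 0, 0],
    [0, 0, 0],
    [0, 0, 0],
    [0, 0, 0],
    [0, 0, 0],
  ],
)

```text
time_s: 12.15
position: [0.4257, 0.2083, 0.1729]
orientation: [0.654, 0.756, 0.001, 0.0]
contact_force: [-0.3, -1.2, -1.2]
opening: 0.0288
gripper_force: 36.4
```

```bash
python3 go.py .43 -.16 .18 -.2
```

```text
t 12.15 dp shares [-14.61  -1.94  -0.3 ] rotz shares 2.87 yaw 0.144 tilt [0.002 0.001] pos [0.4257 0.2083 0.1729]
```

Emit:
step_arm(
  dp=[
    [0, 0, -0.1],
    [0, 0, -0.1],
    [0, 0, -0.1],
    [-0.9, 0.19, 0],
    [-0.9, 0.19, 0],
    [-0.9, 0.19, 0],
    [-0.9, 0.19, 0],
    [-0.9, 0.19, 0],
    [-0.9, 0.19, 0],
    [-0.9, 0.19, 0],
    [-0.9, 0.19, 0],
    [-0.9, 0.19, 0],
  ],
  delta_rot=[
    [0, 0, 0.95],
    [0, 0, 0.95],
    [0, 0, 0.95],
    [0, 0, 0],
    [0, 0, 0],
    [0, 0, 0],
    [0, 0, 0],
    [0, 0, 0],
    [0, 0, 0],
    [0, 0, 0],
    [0, 0, 0],
    [0, 0, 0],
  ],
)

```text
time_s: 13.15
position: [0.4263, 0.0, 0.1785]
orientation: [0.773, 0.634, -0.001, -0.001]
contact_force: [0.2, -0.2, -0.1]
opening: 0.0285
gripper_force: 36.4
```

Emit:
step_arm(
  dp=[
    [-0.9, 0.19, 0],
    [-0.9, 0.19, 0],
    [-0.9, 0.19, 0],
    [-0.9, 0.19, 0],
    [-0.9, 0.19, 0],
    [-0.9, 0.19, 0],
    [-0.9, 0.19, 0],
    [-0.9, 0.19, 0],
    [-0.9, 0.19, 0],
    [-0.9, 0.19, 0],
    [-0.9, 0.19, 0],
    [-0.9, 0.19, 0],
  ],
  delta_rot=[
    [0, 0, 0],
    [0, 0, 0],
    [0, 0, 0],
    [0, 0, 0],
    [0, 0, 0],
    [0, 0, 0],
    [0, 0, 0],
    [0, 0, 0],
    [0, 0, 0],
    [0, 0, 0],
    [0, 0, 0],
    [0, 0, 0],
  ],
)

```text
time_s: 14.15
position: [0.4292, -0.2754, 0.1783]
orientation: [0.774, 0.634, -0.001, -0.001]
contact_force: [0.6, -0.7, -0.8]
opening: 0.0291
gripper_force: 36.4
```

Emit:
step_arm(
  dp=[
    [-0.9, 0.19, 0],
    [-0.9, 0.19, 0],
    [-0.6, 0.19, 0],
    [0, 0, 0],
    [0, 0, 0],
    [0, 0, 0],
  ],
  delta_rot=[
    [0, 0, 0],
    [0, 0, 0],
    [0, 0, 0],
    [0, 0, 0],
    [0, 0, 0],
    [0, 0, 0],
  ],
)

```text
time_s: 14.65
position: [0.4319, -0.335, 0.1785]
orientation: [0.773, 0.634, -0.0, -0.001]
contact_force: [0.4, -0.1, -1.0]
opening: 0.029
gripper_force: 36.4
```

```bash
python3 look.py w5
```

```text
14.65 [ 0.4319 -0.335   0.1785] [ 7.733e-01  6.340e-01 -1.000e-04 -1.200e-03] 0.029021596419675316
```

View pics/w5.png

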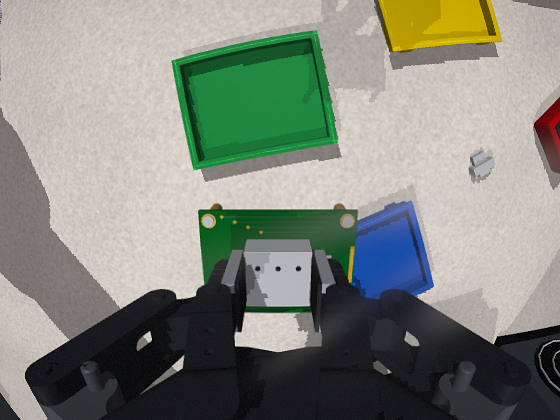

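The green board is held level, and the green tray's rim corners are at (172,61), (317,31), (338,142) and (193,168).

```bash
python3 - <<'E'
from tr import *
tray("w5",[(172,61),(317,31),(338,142),(193,168)])
j=json.load(open("pics/w5.json")); P=onz(cam("wrist",j),[(208,221),(347,221)],j["position"][2]-.0026)
print((P-j["position"])@R.from_quat(j["orientation"]).as_matrix())
E
```

```text
w5 centre [ 0.4279 -0.2406  0.018 ] yaw -0.017 L 0.1397 W 0.1073
[[ 0.02280503 -0.03313437  0.0026944 ]
 [ 0.0229038   0.03299349  0.00256286]]
```

```bash
python3 - <<'E'
from h import *
c,s=np.cos(-.017),np.sin(-.017)
for n in("scene","side"):
    cm=cam(n); im=get_image(n).copy()
    P=proj(cm,box([.4279,-.2406,.018,-.017],.14,.11,(0,))); print(n,P.round(0).tolist(),len(blob(im,HUE["green"],P.mean(0))))
    im=cv2.imread(f"pics/{n}0.png"); h=cv2.convexHull(P.astype(np.float32)).astype(int); cv2.polylines(im,[h],True,(255,0,255),1)
    u=P.mean(0).astype(int); globals()[n]=cv2.resize(im[u[1]-40:u[1]+40,u[0]-50:u[0]+50],None,fx=4,fy=4)
cv2.imwrite("pics/ck.png",np.hstack([scene,side]))
E
python3 go.py .428 -.2406 .18 -.017
```

```text
scene [[155.0, 226.0], [181.0, 205.0], [183.0, 254.0], [209.0, 231.0]] 655
side [[377.0, 172.0], [370.0, 193.0], [338.0, 162.0], [329.0, 182.0]] 982
t 14.8 dp shares [ 3.67 -0.91 -0.03] rotz shares -1.49 yaw -0.196 tilt [-0.001  0.001] pos [ 0.4324 -0.335   0.1792]
```

View pics/ck.png

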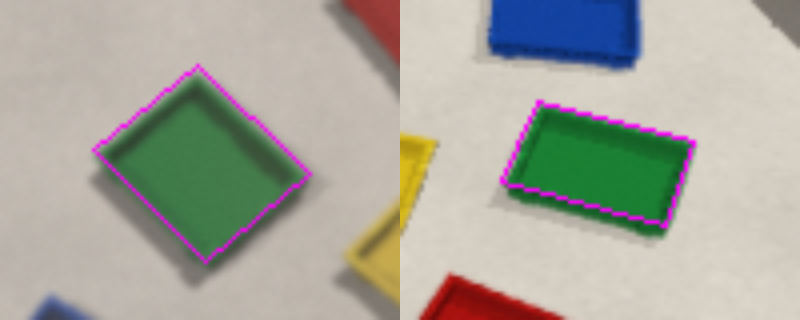

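Emit:
step_arm(
  dp=[
    [0, 0, 0],
    [0, 0, 0],
    [0.8, -0.06, 0],
    [0.8, -0.06, 0],
    [0.8, -0.06, 0],
    [0.8, -0.06, 0],
    [0.57, 0, 0.9],
    [0, 0, 0.9],
    [0, 0, 0.9],
    [0, 0, 0.9],
    [0, 0, 0.7],
    [0, 0, 0.4],
  ],
  delta_rot=[
    [0, 0, -0.75],
    [0, 0, -0.74],
    [0, 0, 0],
    [0, 0, 0],
    [0, 0, 0],
    [0, 0, 0],
    [0, 0, 0],
    [0, 0, 0],
    [0, 0, 0],
    [0, 0, 0],
    [0, 0, 0],
    [0, 0, 0],
  ],
)

```text
time_s: 15.8
position: [0.4273, -0.2407, 0.0604]
orientation: [0.713, 0.701, -0.0, -0.001]
contact_force: [0.1, 0.9, -0.6]
opening: 0.029
gripper_force: 36.4
```

Emit:
step_arm(
  dp=[
    [0, 0, 0],
    [0, 0, 0],
    [0, 0, 0],
  ],
  delta_rot=[
    [0, 0, 0],
    [0, 0, 0],
    [0, 0, 0],
  ],
)

```text
time_s: 16.05
position: [0.4289, -0.2423, 0.063]
orientation: [0.714, 0.7, 0.0, 0.001]
contact_force: [-0.0, -0.5, -1.0]
opening: 0.0294
gripper_force: 36.3
```

```bash
python3 go.py .428 -.2406 .0295 -.017
```

```text
t 16.05 dp shares [ 0.07 -0.04  1.34] rotz shares -0.02 yaw -0.019 tilt [ 0.002 -0.001] pos [ 0.4289 -0.2423  0.063 ]
```

Emit:
step_arm(
  dp=[
    [0.06, 0, 0.4],
    [0, 0, 0.4],
    [0, 0, 0.3],
    [0, 0, 0.1],
    [0, 0, 0.06],
    [0, 0, 0],
    [0, 0, 0],
  ],
  delta_rot=[
    [0, 0, 0],
    [0, 0, 0],
    [0, 0, 0],
    [0, 0, 0],
    [0, 0, 0],
    [0, 0, 0],
    [0, 0, 0],
  ],
)

```text
time_s: 16.63
position: [0.4282, -0.2406, 0.0306]
orientation: [0.714, 0.7, -0.0, 0.0]
contact_force: [0.9, 0.0, -0.8]
opening: 0.0291
gripper_force: 36.4
```

Emit:
step_arm(
  dp=[
    [0, 0, 0.04],
    [0, 0, 0],
    [0, 0, 0],
  ],
  delta_rot=[
    [0, 0, 0],
    [0, 0, 0],
    [0, 0, 0],
  ],
)

```text
time_s: 16.88
position: [0.4283, -0.2406, 0.0297]
orientation: [0.714, 0.7, 0.0, 0.0]
contact_force: [-0.0, 0.5, 0.3]
opening: 0.029
gripper_force: 36.4
```

Emit:
step_arm(
  dp=[
    [0, 0, 0],
    [0, 0, 0],
    [0, 0, 0],
    [0, 0, 0],
    [0, 0, 0],
    [0, 0, -0.4],
    [0, 0, -0.8],
    [0, 0, -1],
    [0, 0, -1],
    [0, 0, -1],
    [0, 0, -1],
    [0, 0, -1],
  ],
  delta_rot=[
    [0, 0, 0],
    [0, 0, 0],
    [0, 0, 0],
    [0, 0, 0],
    [0, 0, 0],
    [0, 0, 0],
    [0, 0, 0],
    [0, 0, 0],
    [0, 0, 0],
    [0, 0, 0],
    [0, 0, 0],
    [0, 0, 0],
  ],
  gripper=0.6,
)

```text
time_s: 17.88
position: [0.4279, -0.2404, 0.1866]
orientation: [0.714, 0.7, 0.0, 0.0]
contact_force: [0.0, -0.9, 0.5]
opening: 0.0511
gripper_force: 0.0
```

```bash
python3 look.py w6; cat > auto.py <<'E'
# auto.py picture colour px : 4-corner fit of the coloured blob nearest px
from tr import *
def auto(k,col,near):
    im=cv2.imread(f"pics/{k}.png")[:,:,::-1].copy(); b=blob(im,HUE[col],near)
    h=cv2.convexHull(b); q=cv2.approxPolyN(h,4,ensure_convex=True)[0].astype(float)
    c=q.mean(0); q=q[np.argsort(np.arctan2(q[:,1]-c[1],q[:,0]-c[0]))]
    print(col,q.tolist()); tray(k,q)
if __name__=="__main__": auto(sys.argv[1],sys.argv[2],eval(sys.argv[3]))
E
python3 - <<'E'
from auto import *
auto("w4","black",(262,110)); auto("w5","green",(255,100)); auto("wrist0" if 0 else "w5","green",(255,100))
json.dump(dict(position=[.6493,-.0001,.2304],orientation=[.70708,.70713,-.0007,-.0006]),open("pics/wrist0.json","w"))
auto("wrist0","yellow",(265,300)); auto("wrist0","red",(120,190)); auto("w1","red",(220,265))
E
python3 go.py .668 .175 .18 -.035
```

```text
17.8833 [ 0.4279 -0.2404  0.1866] [7.139e-01 7.002e-01 1.000e-04 2.000e-04] 0.05107932499416304
black [[186.4033660888672, 49.52101135253906], [337.7493591308594, 53.04068374633789], [335.9688720703125, 166.99134826660156], [189.70269775390625, 168.29730224609375]]
w4 centre [0.5035 0.4135 0.018 ] yaw -0.194 L 0.141 W 0.1121
green [[170.07920837402344, 59.980194091796875], [316.53521728515625, 23.366195678710938], [337.56207275390625, 142.51840209960938], [192.93820190429688, 169.70335388183594]]
w5 centre [ 0.4277 -0.2388  0.018 ] yaw 0.009 L 0.1411 W 0.113
green [[170.07920837402344, 59.980194091796875], [316.53521728515625, 23.366195678710938], [337.56207275390625, 142.51840209960938], [192.93820190429688, 169.70335388183594]]
w5 centre [ 0.4277 -0.2388  0.018 ] yaw 0.009 L 0.1411 W 0.113
yellow [[205.5780029296875, 265.7523193359375], [321.0, 260.1219482421875], [321.0, 338.75677490234375], [218.64190673828125, 341.5231628417969]]
wrist0 centre [ 0.6348 -0.1553  0.018 ] yaw 0.053 L 0.1405 W 0.1185
red [[68.89189910888672, 140.21658325195312], [172.38841247558594, 149.87625122070312], [164.94326782226562, 241.69961547851562], [71.31681060791016, 225.08847045898438]]
wrist0 centre [ 0.4507 -0.0047  0.018 ] yaw -0.14 L 0.1424 W 0.1123
red [[166.32394409179688, 209.36619567871094], [275.6563720703125, 224.7848663330078], [263.9568786621094, 305.0099792480469], [164.3197479248047, 287.52978515625]]
w1 centre [ 0.451  -0.0033  0.018 ] yaw -0.152 L 0.1402 W 0.1153
t 17.93 dp shares [16.86  9.17  0.45] rotz shares 0.13 yaw -0.02 tilt [ 0.007 -0.003] pos [ 0.4305 -0.2419  0.1909]
```

Emit:
step_arm(
  dp=[
    [0.9, 0.49, 0],
    [0.94, 0.51, 0],
    [0.94, 0.51, 0],
    [0.94, 0.51, 0],
    [0.94, 0.51, 0],
    [0.94, 0.51, 0],
    [0.94, 0.51, 0],
    [0.94, 0.51, 0],
    [0.94, 0.51, 0],
    [0.94, 0.51, 0],
    [0.94, 0.51, 0],
    [0.94, 0.51, 0],
  ],
  delta_rot=[
    [0, 0, 0.1],
    [0, 0, 0],
    [0, 0, 0],
    [0, 0, 0],
    [0, 0, 0],
    [0, 0, 0],
    [0, 0, 0],
    [0, 0, 0],
    [0, 0, 0],
    [0, 0, 0],
    [0, 0, 0],
    [0, 0, 0],
  ],
)

```text
time_s: 18.93
position: [0.5895, 0.0369, 0.1851]
orientation: [0.718, 0.696, 0.0, 0.0]
contact_force: [0.1, -0.5, 0.8]
opening: 0.0511
gripper_force: 0.0
```

Emit:
step_arm(
  dp=[
    [0.94, 0.51, 0],
    [0.94, 0.51, 0],
    [0.94, 0.51, 0],
    [0.94, 0.51, 0],
    [0.94, 0.51, 0],
    [0.7, 0.35, 0],
    [0, 0, 0.9],
    [0, 0, 0.9],
    [0, 0, 0.9],
    [0, 0, 0.6],
    [0, 0, 0],
    [0, 0, 0],
  ],
  delta_rot=[
    [0, 0, 0],
    [0, 0, 0],
    [0, 0, 0],
    [0, 0, 0],
    [0, 0, 0],
    [0, 0, 0],
    [0, 0, 0],
    [0, 0, 0],
    [0, 0, 0],
    [0, 0, 0],
    [0, 0, 0],
    [0, 0, 0],
  ],
)

```text
time_s: 19.93
position: [0.6652, 0.1683, 0.1019]
orientation: [0.718, 0.696, -0.001, -0.0]
contact_force: [-0.3, 0.4, -0.4]
opening: 0.0511
gripper_force: 0.0
```

```bash
python3 go.py .6683 .1748 .0475 -.033
```

```text
t 19.93 dp shares [0.27 0.12 2.18] rotz shares 0.02 yaw -0.031 tilt [-0.001 -0.001] pos [0.6652 0.1683 0.1019]
```

Emit:
step_arm(
  dp=[
    [0.27, 0.12, 0.7],
    [0, 0, 0.6],
    [0, 0, 0.4],
    [0, 0, 0.3],
    [0, 0, 0.15],
    [0, 0, 0],
    [0, 0, 0],
  ],
  delta_rot=[
    [0, 0, 0],
    [0, 0, 0],
    [0, 0, 0],
    [0, 0, 0],
    [0, 0, 0],
    [0, 0, 0],
    [0, 0, 0],
  ],
)

```text
time_s: 20.52
position: [0.6692, 0.1749, 0.0486]
orientation: [0.718, 0.696, 0.0, 0.0]
contact_force: [0.2, 0.6, 0.7]
opening: 0.051
gripper_force: 0.0
```

Emit:
step_arm(
  dp=[
    [0, 0, 0],
    [0, 0, 0],
    [0, 0, 0],
    [0, 0, 0],
    [0, 0, 0],
    [0, 0, 0],
  ],
  delta_rot=[
    [0, 0, 0],
    [0, 0, 0],
    [0, 0, 0],
    [0, 0, 0],
    [0, 0, 0],
    [0, 0, 0],
  ],
  gripper=0,
)

```text
time_s: 21.02
position: [0.6695, 0.1752, 0.0492]
orientation: [0.718, 0.696, 0.0, 0.0]
contact_force: [-1.2, -0.2, 5.8]
opening: 0.029
gripper_force: 37.8
```

Emit:
step_arm(
  dp=[
    [0, 0, -0.1],
    [0, 0, -0.2],
    [0, 0, -0.4],
    [0, 0, -0.6],
    [0, 0, -0.8],
    [0, 0, -0.8],
    [0, 0, -0.8],
    [0, 0, -0.8],
    [0, 0, -0.7],
    [0, 0, 0],
    [0, 0, 0],
  ],
  delta_rot=[
    [0, 0, 0],
    [0, 0, 0],
    [0, 0, 0],
    [0, 0, 0],
    [0, 0, 0],
    [0, 0, 0],
    [0, 0, 0],
    [0, 0, 0],
    [0, 0, 0],
    [0, 0, 0],
    [0, 0, 0],
  ],
)

```text
time_s: 21.93
position: [0.6699, 0.1753, 0.1804]
orientation: [0.718, 0.696, 0.002, 0.001]
contact_force: [-0.5, -1.2, -1.7]
opening: 0.0291
gripper_force: 37.1
```

```bash
python3 go.py .64 -.24 .18 -.033
```

```text
t 21.93 dp shares [-16.64  -0.68  -0.  ] rotz shares 0.01 yaw -0.031 tilt [0.003 0.001] pos [0.6699 0.1753 0.1804]
```

Emit:
step_arm(
  dp=[
    [-0.9, -0.04, 0],
    [-0.94, -0.04, 0],
    [-0.94, -0.04, 0],
    [-0.94, -0.04, 0],
    [-0.94, -0.04, 0],
    [-0.94, -0.04, 0],
    [-0.94, -0.04, 0],
    [-0.94, -0.04, 0],
    [-0.94, -0.04, 0],
    [-0.94, -0.04, 0],
    [-0.94, -0.04, 0],
    [-0.94, -0.04, 0],
  ],
  delta_rot=[
    [0, 0, 0],
    [0, 0, 0],
    [0, 0, 0],
    [0, 0, 0],
    [0, 0, 0],
    [0, 0, 0],
    [0, 0, 0],
    [0, 0, 0],
    [0, 0, 0],
    [0, 0, 0],
    [0, 0, 0],
    [0, 0, 0],
  ],
)

```text
time_s: 22.93
position: [0.6471, -0.1064, 0.1771]
orientation: [0.718, 0.696, -0.001, -0.001]
contact_force: [0.9, 0.0, -0.5]
opening: 0.0289
gripper_force: 37.0
```

Emit:
step_arm(
  dp=[
    [-0.94, -0.04, 0],
    [-0.94, -0.04, 0],
    [-0.94, -0.04, 0],
    [-0.94, -0.04, 0],
    [-0.94, -0.04, 0],
    [-0.7, 0, 0],
    [0, 0, 0],
    [0, 0, 0],
    [0, 0, 0],
  ],
  delta_rot=[
    [0, 0, 0],
    [0, 0, 0],
    [0, 0, 0],
    [0, 0, 0],
    [0, 0, 0],
    [0, 0, 0],
    [0, 0, 0],
    [0, 0, 0],
    [0, 0, 0],
  ],
)

```text
time_s: 23.68
position: [0.6388, -0.2386, 0.1774]
orientation: [0.718, 0.696, 0.0, -0.001]
contact_force: [-1.2, 0.7, -1.4]
opening: 0.0289
gripper_force: 37.0
```

```bash
python3 look.py w7; python3 auto.py w7 yellow "(278,100)"; python3 -c "
import cv2,numpy as np
f=lambda n,s:cv2.resize(cv2.imread(f'pics/{n}.png'),None,fx=s,fy=s,interpolation=2)
a=f('w7',1)[0:300,100:500]; b=cv2.imread('pics/w6.png')[0:300,60:460]
cv2.imwrite('pics/m.png',np.hstack([a,b]))"
```

```text
23.6833 [ 0.6388 -0.2386  0.1774] [ 7.177e-01  6.964e-01  1.000e-04 -1.000e-03] 0.02885378232682067
yellow [[191.2957000732422, 60.684513092041016], [340.69134521484375, 42.75704574584961], [350.17144775390625, 162.83839416503906], [201.3853302001953, 175.0339813232422]]
w7 centre [ 0.6347 -0.1562  0.018 ] yaw 0.07 L 0.1412 W 0.1128
```

View pics/m.png

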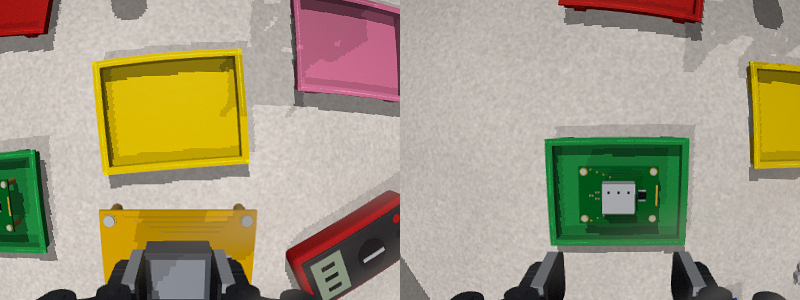

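The left crop shows the yellow tray with rim corners near (93,62), (240,49), (248,162) and (103,174), and the board held square. The right crop shows the green board sitting flat in the middle of its tray.

```bash
python3 tr.py w7 "[(193,62),(340,49),(348,162),(203,174)]"; python3 go.py .6352 -.1575 .0600 .055
```

```text
w7 centre [ 0.6348 -0.1577  0.018 ] yaw 0.054 L 0.1379 W 0.108
t 23.73 dp shares [ 3.21 -0.25  4.71] rotz shares -0.7 yaw -0.029 tilt [-0.001  0.002] pos [ 0.6391 -0.238   0.1776]
```

Emit:
step_arm(
  dp=[
    [0.8, -0.06, 0],
    [0.8, -0.06, 0],
    [0.8, -0.06, 0],
    [0.81, -0.07, 0],
    [0, 0, 0.8],
    [0, 0, 0.9],
    [0, 0, 0.9],
    [0, 0, 0.9],
    [0, 0, 0.8],
    [0, 0, 0.4],
    [0, 0, 0],
    [0, 0, 0],
  ],
  delta_rot=[
    [0, 0, 0],
    [0, 0, 0],
    [0, 0, 0],
    [0, 0, 0],
    [0, 0, -0.7],
    [0, 0, 0],
    [0, 0, 0],
    [0, 0, 0],
    [0, 0, 0],
    [0, 0, 0],
    [0, 0, 0],
    [0, 0, 0],
  ],
)

```text
time_s: 24.73
position: [0.6355, -0.1588, 0.061]
orientation: [0.688, 0.726, 0.0, -0.0]
contact_force: [0.2, 0.4, -0.6]
opening: 0.0287
gripper_force: 37.0
```

```bash
python3 go.py .6350 -.1577 .0305 .055
```

```text
t 24.73 dp shares [ 0.05 -0.02  1.22] rotz shares -0.01 yaw 0.054 tilt [-0.  0.] pos [ 0.6355 -0.1588  0.061 ]
```

Emit:
step_arm(
  dp=[
    [0.05, 0, 0.4],
    [0, 0, 0.4],
    [0, 0, 0.2],
    [0, 0, 0.1],
    [0, 0, 0.08],
    [0, 0, 0.04],
    [0, 0, 0],
    [0, 0, 0],
  ],
  delta_rot=[
    [0, 0, 0],
    [0, 0, 0],
    [0, 0, 0],
    [0, 0, 0],
    [0, 0, 0],
    [0, 0, 0],
    [0, 0, 0],
    [0, 0, 0],
  ],
)

```text
time_s: 25.4
position: [0.635, -0.1585, 0.0308]
orientation: [0.688, 0.725, -0.0, -0.0]
contact_force: [-4.0, 1.5, 5.4]
opening: 0.0291
gripper_force: 37.7
```

Emit:
step_arm(
  dp=[
    [0, 0, 0.02],
    [0, 0, 0],
  ],
  delta_rot=[
    [0, 0, 0],
    [0, 0, 0],
  ],
)

```text
time_s: 25.57
position: [0.635, -0.1585, 0.0308]
orientation: [0.688, 0.725, -0.0, -0.0]
contact_force: [-4.6, 1.7, 9.0]
opening: 0.0291
gripper_force: 38.2
```

Emit:
step_arm(
  dp=[
    [0, 0, 0],
    [0, 0, 0],
    [0, 0, 0],
    [0, 0, 0],
    [0, 0, 0],
    [0, 0, -0.4],
    [0, 0, -0.8],
    [0, 0, -1],
    [0, 0, -1],
    [0, 0, -1],
    [0, 0, -1],
    [0, 0, -1],
  ],
  delta_rot=[
    [0, 0, 0],
    [0, 0, 0],
    [0, 0, 0],
    [0, 0, 0],
    [0, 0, 0],
    [0, 0, 0],
    [0, 0, 0],
    [0, 0, 0],
    [0, 0, 0],
    [0, 0, 0],
    [0, 0, 0],
    [0, 0, 0],
  ],
  gripper=0.6,
)

```text
time_s: 26.57
position: [0.6352, -0.1585, 0.1869]
orientation: [0.688, 0.726, 0.0, 0.0]
contact_force: [0.5, 0.1, 0.6]
opening: 0.0511
gripper_force: 0.0
```

```bash
python3 go.py .668 .1749 .18 -.003
```

```text
t 26.57 dp shares [13.25  2.01  0.27] rotz shares 0.46 yaw 0.053 tilt [ 0.001 -0.   ] pos [ 0.6352 -0.1585  0.1869]
```

Emit:
step_arm(
  dp=[
    [0.9, 0.15, 0],
    [1, 0.15, 0],
    [1, 0.15, 0],
    [1, 0.15, 0],
    [1, 0.15, 0],
    [1, 0.15, 0],
    [1, 0.15, 0],
    [1, 0.15, 0],
    [1, 0.15, 0],
    [0.9, 0.15, 0],
    [0, 0, 0],
    [0, 0, 0],
  ],
  delta_rot=[
    [0, 0, 0.46],
    [0, 0, 0],
    [0, 0, 0],
    [0, 0, 0],
    [0, 0, 0],
    [0, 0, 0],
    [0, 0, 0],
    [0, 0, 0],
    [0, 0, 0],
    [0, 0, 0],
    [0, 0, 0],
    [0, 0, 0],
  ],
)

```text
time_s: 27.57
position: [0.672, 0.0887, 0.1853]
orientation: [0.707, 0.707, 0.0, -0.0]
contact_force: [0.2, 0.0, 0.5]
opening: 0.051
gripper_force: 0.0
```

```bash
python3 look.py w8; python3 - <<'E'
from auto import *
import tr
c=cam("wrist",json.load(open("pics/w8.json"))); im=cv2.imread("pics/w8.png")[:,:,::-1].copy()
for col,p in(("blue",(.668,.175,.0224)),("red",(.427,.2055,.0224))):
    near=proj(c,p)[0]; b=blob(im,HUE[col],near); P=onz(c,b,.0224)[:,:2].astype(np.float32); print(col,near.round(),len(b),cv2.minAreaRect(P))
E
python3 go.py .668 .1749 .1 -.003
```

```text
27.5667 [0.672  0.0887 0.1853] [ 7.068e-01  7.074e-01  4.000e-04 -2.000e-04] 0.05098125554487169
blue [273. 104.] 7167 ((0.6679084300994873, 0.17482821643352509), (0.07736879587173462, 0.10772529989480972), 89.77132415771484)
red [54. 93.] 3286 ((0.42725396156311035, 0.20506849884986877), (0.10855250060558319, 0.07787669450044632), 4.924224853515625)
t 27.62 dp shares [ 3.54 -0.17  3.41] rotz shares 0.01 yaw -0.002 tilt [ 0.    -0.001] pos [0.672  0.0865 0.1853]
```

Emit:
step_arm(
  dp=[
    [0.9, -0.05, 0],
    [0.9, -0.05, 0],
    [0.9, -0.05, 0],
    [0.78, 0, 0.3],
    [0, 0, 0.9],
    [0, 0, 0.9],
    [0, 0, 0.9],
    [0, 0, 0.9],
    [0, 0, 0.5],
    [0, 0, 0],
    [0, 0, 0],
    [0, 0, 0],
  ],
  delta_rot=[
    [0, 0, 0],
    [0, 0, 0],
    [0, 0, 0],
    [0, 0, 0],
    [0, 0, 0],
    [0, 0, 0],
    [0, 0, 0],
    [0, 0, 0],
    [0, 0, 0],
    [0, 0, 0],
    [0, 0, 0],
    [0, 0, 0],
  ],
)

```text
time_s: 28.62
position: [0.6698, 0.1732, 0.0765]
orientation: [0.708, 0.706, 0.001, 0.001]
contact_force: [0.3, 0.7, 0.6]
opening: 0.0514
gripper_force: 0.0
```

```bash
python3 go.py .6679 .1748 .0255 -.003
```

```text
t 28.62 dp shares [ 0.06 -0.08  2.04] rotz shares -0.0 yaw -0.003 tilt [0.002 0.   ] pos [0.6698 0.1732 0.0765]
```

Emit:
step_arm(
  dp=[
    [0.06, -0.06, 0.7],
    [0, 0, 0.5],
    [0, 0, 0.4],
    [0, 0, 0.3],
    [0, 0, 0.14],
    [0, 0, 0],
    [0, 0, 0],
  ],
  delta_rot=[
    [0, 0, 0],
    [0, 0, 0],
    [0, 0, 0],
    [0, 0, 0],
    [0, 0, 0],
    [0, 0, 0],
    [0, 0, 0],
  ],
)

```text
time_s: 29.2
position: [0.6673, 0.175, 0.024]
orientation: [0.708, 0.706, 0.0, 0.0]
contact_force: [0.2, 1.2, 0.4]
opening: 0.0513
gripper_force: 0.0
```

Emit:
step_arm(
  dp=[
    [0, 0, 0],
    [0, 0, 0],
    [0, 0, 0],
    [0, 0, 0],
    [0, 0, 0],
    [0, 0, 0],
  ],
  delta_rot=[
    [0, 0, 0],
    [0, 0, 0],
    [0, 0, 0],
    [0, 0, 0],
    [0, 0, 0],
    [0, 0, 0],
  ],
  gripper=0,
  force=50,
)

```text
time_s: 29.7
position: [0.6678, 0.1753, 0.0247]
orientation: [0.708, 0.706, 0.001, 0.0]
contact_force: [0.6, 0.4, 6.5]
opening: 0.0326
gripper_force: 50.5
```

Emit:
step_arm(
  dp=[
    [0, 0, -0.1],
    [0, 0, -0.2],
    [0, 0, -0.4],
    [0, 0, -0.6],
    [0, 0, -0.8],
    [0, 0, -0.8],
    [0, 0, -0.8],
    [0, 0, -0.8],
    [0, 0, -0.8],
    [0, 0, -0.8],
    [0, 0, 0],
    [0, 0, 0],
  ],
  delta_rot=[
    [0, 0, 0],
    [0, 0, 0],
    [0, 0, 0],
    [0, 0, 0],
    [0, 0, 0],
    [0, 0, 0],
    [0, 0, 0],
    [0, 0, 0],
    [0, 0, 0],
    [0, 0, 0],
    [0, 0, 0],
    [0, 0, 0],
  ],
)

```text
time_s: 30.7
position: [0.6679, 0.1753, 0.1784]
orientation: [0.708, 0.706, 0.002, 0.001]
contact_force: [-0.6, -0.6, -3.1]
opening: 0.0327
gripper_force: 49.9
```

```bash
python3 go.py .50 -.53 .18 -.003
```

```text
t 30.7 dp shares [-28.23  -6.65  -0.11] rotz shares 0.0 yaw -0.002 tilt [0.003 0.001] pos [0.6679 0.1753 0.1784]
```

Emit:
step_arm(
  dp=[
    [-0.8, -0.2, 0],
    [-0.95, -0.22, 0],
    [-0.95, -0.22, 0],
    [-0.95, -0.22, 0],
    [-0.95, -0.22, 0],
    [-0.95, -0.22, 0],
    [-0.95, -0.22, 0],
    [-0.95, -0.22, 0],
    [-0.95, -0.22, 0],
    [-0.95, -0.22, 0],
    [-0.95, -0.22, 0],
    [-0.95, -0.22, 0],
  ],
  delta_rot=[
    [0, 0, 0],
    [0, 0, 0],
    [0, 0, 0],
    [0, 0, 0],
    [0, 0, 0],
    [0, 0, 0],
    [0, 0, 0],
    [0, 0, 0],
    [0, 0, 0],
    [0, 0, 0],
    [0, 0, 0],
    [0, 0, 0],
  ],
)

```text
time_s: 31.7
position: [0.5994, -0.1069, 0.1751]
orientation: [0.708, 0.706, -0.001, -0.001]
contact_force: [0.7, 0.1, -1.4]
opening: 0.0327
gripper_force: 50.0
```

Emit:
step_arm(
  dp=[
    [-0.95, -0.22, 0],
    [-0.95, -0.22, 0],
    [-0.95, -0.22, 0],
    [-0.95, -0.22, 0],
    [-0.95, -0.22, 0],
    [-0.95, -0.22, 0],
    [-0.95, -0.22, 0],
    [-0.95, -0.22, 0],
    [-0.95, -0.22, 0],
    [-0.95, -0.22, 0],
    [-0.95, -0.22, 0],
    [-0.95, -0.22, 0],
  ],
  delta_rot=[
    [0, 0, 0],
    [0, 0, 0],
    [0, 0, 0],
    [0, 0, 0],
    [0, 0, 0],
    [0, 0, 0],
    [0, 0, 0],
    [0, 0, 0],
    [0, 0, 0],
    [0, 0, 0],
    [0, 0, 0],
    [0, 0, 0],
  ],
)

```text
time_s: 32.7
position: [0.5329, -0.3914, 0.1749]
orientation: [0.708, 0.706, -0.0, -0.001]
contact_force: [-0.7, -0.6, -1.6]
opening: 0.0329
gripper_force: 50.0
```

Emit:
step_arm(
  dp=[
    [-0.95, -0.22, 0],
    [-0.95, -0.22, 0],
    [-0.95, -0.22, 0],
    [-0.95, -0.22, 0],
    [-0.95, -0.22, 0],
    [-0.7, -0.2, 0],
    [0, 0, 0],
    [0, 0, 0],
    [0, 0, 0],
  ],
  delta_rot=[
    [0, 0, 0],
    [0, 0, 0],
    [0, 0, 0],
    [0, 0, 0],
    [0, 0, 0],
    [0, 0, 0],
    [0, 0, 0],
    [0, 0, 0],
    [0, 0, 0],
  ],
)

```text
time_s: 33.45
position: [0.5014, -0.5256, 0.1751]
orientation: [0.708, 0.706, 0.0, -0.001]
contact_force: [1.0, 0.5, -0.7]
opening: 0.0326
gripper_force: 49.9
```

```bash
python3 look.py w9; python3 - <<'E'
from auto import *
k="w9"; c=cam("wrist",json.load(open(f"pics/{k}.json"))); im=cv2.imread(f"pics/{k}.png")[:,:,::-1].copy()
near=proj(c,(.5075,-.447,.018))[0]; print(near)
b=blob(im,HUE["blue"],near); print(b.min(0),b.max(0),len(b)); auto(k,"blue",near)
P=onz(c,b,.018)[:,:2].astype(np.float32); print(cv2.minAreaRect(P))
E
```

```text
33.45 [ 0.5014 -0.5256  0.1751] [ 7.077e-01  7.065e-01  5.000e-04 -1.100e-03] 0.03261839091412926
[284.11206703 111.96140895]
[198.  31.] [367. 172.] 17453
blue [[195.7831268310547, 54.36947250366211], [345.1468811035156, 29.475521087646484], [369.66119384765625, 142.24160766601562], [222.41700744628906, 172.74220275878906]]
w9 centre [ 0.507 -0.433  0.018] yaw 0.191 L 0.1411 W 0.1129
((0.5071073174476624, -0.43486446142196655), (0.13967686891555786, 0.10979478806257248), 12.194626808166504)
```

View pics/w9.png

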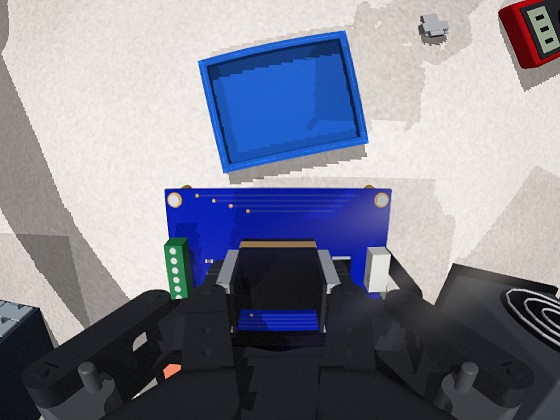

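```bash
python3 - <<'E'
from auto import *
for k,col,near in(("w4","black",(262,110)),("w5","green",(255,100)),("w7","yellow",(270,110)),("wrist0","red",(120,190)),("w1","red",(220,265))):
    c=cam("wrist",json.load(open(f"pics/{k}.json"))); im=cv2.imread(f"pics/{k}.png")[:,:,::-1].copy()
    r=cv2.minAreaRect(onz(c,blob(im,HUE[col],near),.018)[:,:2].astype(np.float32)); print(k,col,np.round(r[0],4),np.round(r[1],4),round(np.radians(r[2]),3))
E
python3 go.py .5071 -.4349 .06 .213
```

```text
w4 black [0.5033 0.4115] [0.1091 0.1397] 1.403
w5 green [ 0.4275 -0.2407] [0.1098 0.1397] 1.56
w7 yellow [ 0.6348 -0.1579] [0.1399 0.1099] 0.054
wrist0 red [ 0.4522 -0.0048] [0.1118 0.1423] 1.43
w1 red [ 0.4514 -0.0029] [0.1145 0.1397] 1.429
t 33.5 dp shares [3.6  0.2  4.62] rotz shares -1.78 yaw -0.001 tilt [-0.     0.002] pos [ 0.502  -0.5252  0.1754]
```

Emit:
step_arm(
  dp=[
    [0.8, 0.05, 0],
    [0.9, 0.05, 0],
    [0.9, 0.05, 0],
    [0.7, 0.05, 0],
    [0.3, 0, 0],
    [0, 0, 0.8],
    [0, 0, 0.9],
    [0, 0, 0.9],
    [0, 0, 0.9],
    [0, 0, 0.8],
    [0, 0, 0.3],
    [0, 0, 0],
  ],
  delta_rot=[
    [0, 0, 0],
    [0, 0, 0],
    [0, 0, 0],
    [0, 0, 0],
    [0, 0, 0],
    [0, 0, -0.9],
    [0, 0, -0.88],
    [0, 0, 0],
    [0, 0, 0],
    [0, 0, 0],
    [0, 0, 0],
    [0, 0, 0],
  ],
)

```text
time_s: 34.5
position: [0.5054, -0.4358, 0.0592]
orientation: [0.628, 0.778, -0.0, -0.002]
contact_force: [0.1, 0.5, -1.2]
opening: 0.0327
gripper_force: 50.0
```

Emit:
step_arm(
  dp=[
    [0, 0, 0],
    [0, 0, 0],
  ],
  delta_rot=[
    [0, 0, 0],
    [0, 0, 0],
  ],
)

```text
time_s: 34.67
position: [0.5075, -0.4379, 0.0629]
orientation: [0.629, 0.778, -0.0, 0.001]
contact_force: [-0.1, 0.0, -1.9]
opening: 0.0327
gripper_force: 50.0
```

```bash
python3 go.py .5071 -.4349 .0285 .213
```

```text
t 34.67 dp shares [0.12 0.01 1.37] rotz shares -0.01 yaw 0.211 tilt [ 0.002 -0.002] pos [ 0.5075 -0.4379  0.0629]
```

Emit:
step_arm(
  dp=[
    [0.1, 0, 0.4],
    [0, 0, 0.4],
    [0, 0, 0.2],
    [0, 0, 0.1],
    [0, 0, 0.08],
    [0, 0, 0.04],
    [0, 0, 0],
    [0, 0, 0],
  ],
  delta_rot=[
    [0, 0, 0],
    [0, 0, 0],
    [0, 0, 0],
    [0, 0, 0],
    [0, 0, 0],
    [0, 0, 0],
    [0, 0, 0],
    [0, 0, 0],
  ],
)

```text
time_s: 35.33
position: [0.5062, -0.4348, 0.031]
orientation: [0.629, 0.778, -0.0, 0.0]
contact_force: [0.2, 0.4, -1.4]
opening: 0.0325
gripper_force: 50.0
```

```bash
python3 go.py .5071 -.4349 .0285 .213
```

```text
t 35.33 dp shares [-0.01  0.03  0.1 ] rotz shares -0.02 yaw 0.211 tilt [ 0. -0.] pos [ 0.5062 -0.4348  0.031 ]
```

Emit:
step_arm(
  dp=[
    [0, 0, 0.05],
    [0, 0, 0.05],
    [0, 0, 0.03],
    [0, 0, 0],
    [0, 0, 0],
  ],
  delta_rot=[
    [0, 0, 0],
    [0, 0, 0],
    [0, 0, 0],
    [0, 0, 0],
    [0, 0, 0],
  ],
)

```text
time_s: 35.75
position: [0.5063, -0.4349, 0.0287]
orientation: [0.629, 0.778, 0.0, 0.0]
contact_force: [-1.8, 1.6, 6.7]
opening: 0.0326
gripper_force: 51.0
```

Emit:
step_arm(
  dp=[
    [0, 0, 0],
    [0, 0, 0],
    [0, 0, 0],
    [0, 0, 0],
    [0, 0, 0],
    [0, 0, -0.4],
    [0, 0, -0.8],
    [0, 0, -1],
    [0, 0, -1],
    [0, 0, -1],
    [0, 0, -1],
    [0, 0, -1],
  ],
  delta_rot=[
    [0, 0, 0],
    [0, 0, 0],
    [0, 0, 0],
    [0, 0, 0],
    [0, 0, 0],
    [0, 0, 0],
    [0, 0, 0],
    [0, 0, 0],
    [0, 0, 0],
    [0, 0, 0],
    [0, 0, 0],
    [0, 0, 0],
  ],
  gripper=0.6,
)

```text
time_s: 36.75
position: [0.506, -0.4346, 0.1847]
orientation: [0.629, 0.778, -0.0, 0.0]
contact_force: [0.1, 0.1, 0.1]
opening: 0.0514
gripper_force: 0.0
```

```bash
python3 go.py .4272 .2053 .18 .083
```

```text
t 36.75 dp shares [25.69  2.28  0.17] rotz shares 1.07 yaw 0.211 tilt [ 0. -0.] pos [ 0.506  -0.4346  0.1847]
```

Emit:
step_arm(
  dp=[
    [0.9, 0.08, 0],
    [0.98, 0.09, 0],
    [0.98, 0.09, 0],
    [0.98, 0.09, 0],
    [0.98, 0.09, 0],
    [0.98, 0.09, 0],
    [0.98, 0.09, 0],
    [0.98, 0.09, 0],
    [0.98, 0.09, 0],
    [0.98, 0.09, 0],
    [0.98, 0.09, 0],
    [0.98, 0.09, 0],
  ],
  delta_rot=[
    [0, 0, 0],
    [0, 0, 0],
    [0, 0, 0],
    [0, 0, 0],
    [0, 0, 0],
    [0, 0, 0],
    [0, 0, 0],
    [0, 0, 0],
    [0, 0, 0],
    [0, 0, 0],
    [0, 0, 0],
    [0, 0, 0],
  ],
)

```text
time_s: 37.75
position: [0.4709, -0.1424, 0.1833]
orientation: [0.629, 0.778, 0.0, 0.0]
contact_force: [0.8, 0.3, -1.0]
opening: 0.0514
gripper_force: 0.0
```

Emit:
step_arm(
  dp=[
    [0.98, 0.09, 0],
    [0.98, 0.09, 0],
    [0, 0, 0],
    [0, 0, 0],
    [0, 0, 0],
  ],
  delta_rot=[
    [0, 0, 0],
    [0, 0, 0],
    [0, 0, 0],
    [0, 0, 0],
    [0, 0, 0],
  ],
)

```text
time_s: 38.17
position: [0.4654, -0.0954, 0.1831]
orientation: [0.629, 0.778, 0.0, 0.001]
contact_force: [-0.0, -0.2, -0.6]
opening: 0.0514
gripper_force: 0.0
```

```bash
python3 look.py w10; python3 - <<'E'
from auto import *
k="w10"; c=cam("wrist",json.load(open(f"pics/{k}.json"))); im=cv2.imread(f"pics/{k}.png")[:,:,::-1].copy()
near=proj(c,(.4518,-.004,.018))[0]
r=cv2.minAreaRect(onz(c,blob(im,HUE["red"],near),.018)[:,:2].astype(np.float32)); print(near,np.round(r[0],4),np.round(r[1],4),round(np.radians(r[2]),3))
E
python3 go.py .4272 .2053 .18 .083
```

```text
38.1667 [ 0.4654 -0.0954  0.1831] [6.288e-01 7.776e-01 0.000e+00 6.000e-04] 0.05135879238155101
[283.46757101  97.20920916] [ 0.4508 -0.0052] [0.1099 0.1402] 1.43
t 38.22 dp shares [12.1   1.02  0.11] rotz shares 1.06 yaw 0.21 tilt [ 0.001 -0.001] pos [ 0.4654 -0.0958  0.183 ]
```

Emit:
step_arm(
  dp=[
    [0.96, 0.08, 0],
    [0.96, 0.08, 0],
    [0.96, 0.08, 0],
    [0.96, 0.08, 0],
    [0.96, 0.08, 0],
    [0.96, 0.08, 0],
    [0.96, 0.08, 0],
    [0.96, 0.08, 0],
    [0.96, 0.08, 0],
    [0.96, 0.08, 0],
    [0.96, 0.08, 0],
    [0.96, 0.08, 0],
  ],
  delta_rot=[
    [0, 0, 0],
    [0, 0, 0],
    [0, 0, 0],
    [0, 0, 0],
    [0, 0, 0],
    [0, 0, 0],
    [0, 0, 0],
    [0, 0, 0],
    [0, 0, 0],
    [0, 0, 0],
    [0, 0, 0],
    [0, 0, 0],
  ],
)

```text
time_s: 39.22
position: [0.4289, 0.192, 0.1827]
orientation: [0.63, 0.777, 0.0, 0.0]
contact_force: [0.9, 0.4, -0.4]
opening: 0.0513
gripper_force: 0.0
```

Emit:
step_arm(
  dp=[
    [0.58, 0.06, 0],
    [0, 0, 0.5],
    [0, 0, 0.9],
    [0, 0, 0.9],
    [0, 0, 0.9],
    [0, 0, 0.6],
    [0, 0, 0.3],
    [0, 0, 0],
    [0, 0, 0],
    [0, 0, 0],
  ],
  delta_rot=[
    [0, 0, 0],
    [0, 0, 0.55],
    [0, 0, 0.52],
    [0, 0, 0],
    [0, 0, 0],
    [0, 0, 0],
    [0, 0, 0],
    [0, 0, 0],
    [0, 0, 0],
    [0, 0, 0],
  ],
)

```text
time_s: 40.05
position: [0.4276, 0.2066, 0.0809]
orientation: [0.678, 0.736, 0.001, 0.0]
contact_force: [0.1, -0.1, -0.4]
opening: 0.0512
gripper_force: 0.0
```

```bash
python3 go.py .4272 .2053 .0255 .083
```

```text
t 40.05 dp shares [-0.05 -0.02  2.22] rotz shares -0.01 yaw 0.082 tilt [0.002 0.001] pos [0.4276 0.2066 0.0809]
```

Emit:
step_arm(
  dp=[
    [-0.04, 0, 0.7],
    [0, 0, 0.6],
    [0, 0, 0.4],
    [0, 0, 0.3],
    [0, 0, 0.2],
    [0, 0, 0],
    [0, 0, 0],
  ],
  delta_rot=[
    [0, 0, 0],
    [0, 0, 0],
    [0, 0, 0],
    [0, 0, 0],
    [0, 0, 0],
    [0, 0, 0],
    [0, 0, 0],
  ],
)

```text
time_s: 40.63
position: [0.4269, 0.2057, 0.0253]
orientation: [0.677, 0.736, 0.0, 0.0]
contact_force: [0.2, -0.1, 0.5]
opening: 0.0516
gripper_force: 0.0
```

Emit:
step_arm(
  dp=[
    [0, 0, 0],
    [0, 0, 0],
    [0, 0, 0],
    [0, 0, 0],
    [0, 0, 0],
    [0, 0, 0],
  ],
  delta_rot=[
    [0, 0, 0],
    [0, 0, 0],
    [0, 0, 0],
    [0, 0, 0],
    [0, 0, 0],
    [0, 0, 0],
  ],
  gripper=0,
)

```text
time_s: 41.13
position: [0.4273, 0.2059, 0.0258]
orientation: [0.677, 0.736, 0.001, 0.0]
contact_force: [-1.2, -1.2, 6.5]
opening: 0.0387
gripper_force: 50.4
```

Emit:
step_arm(
  dp=[
    [0, 0, -0.1],
    [0, 0, -0.2],
    [0, 0, -0.4],
    [0, 0, -0.6],
    [0, 0, -0.8],
    [0, 0, -0.8],
    [0, 0, -0.8],
    [0, 0, -0.8],
    [0, 0, -0.4],
    [0, 0, 0],
    [0, 0, 0],
  ],
  delta_rot=[
    [0, 0, 0],
    [0, 0, 0],
    [0, 0, 0],
    [0, 0, 0],
    [0, 0, 0],
    [0, 0, 0],
    [0, 0, 0],
    [0, 0, 0],
    [0, 0, 0],
    [0, 0, 0],
    [0, 0, 0],
  ],
)

```text
time_s: 42.05
position: [0.4267, 0.2055, 0.1477]
orientation: [0.677, 0.736, 0.0, 0.0]
contact_force: [0.7, 0.3, -1.7]
opening: 0.039
gripper_force: 50.7
```

```bash
python3 go.py .4508 -.0052 .15 -.141
```

```text
t 42.05 dp shares [-8.48  0.26 -0.09] rotz shares 1.86 yaw 0.083 tilt [0.001 0.   ] pos [0.4267 0.2055 0.1477]
```

Emit:
step_arm(
  dp=[
    [-0.8, 0.03, 0],
    [-0.96, 0.03, 0],
    [-0.96, 0.03, 0],
    [-0.96, 0.03, 0],
    [-0.96, 0.03, 0],
    [-0.96, 0.03, 0],
    [-0.96, 0.03, 0],
    [-0.96, 0.03, 0],
    [-0.96, 0.02, 0],
    [0, 0, 0.3],
    [0, 0, 0.6],
    [0, 0, 0.6],
  ],
  delta_rot=[
    [0, 0, 0],
    [0, 0, 0],
    [0, 0, 0],
    [0, 0, 0],
    [0, 0, 0],
    [0, 0, 0],
    [0, 0, 0],
    [0, 0, 0],
    [0, 0, 0],
    [0, 0, 0.93],
    [0, 0, 0.93],
    [0, 0, 0],
  ],
)

```text
time_s: 43.05
position: [0.4502, -0.0059, 0.1087]
orientation: [0.757, 0.653, -0.001, -0.0]
contact_force: [-0.6, -0.3, -1.4]
opening: 0.0387
gripper_force: 50.7
```

Emit:
step_arm(
  dp=[
    [0, 0, 0.7],
    [0, 0, 0.7],
    [0, 0, 0.4],
    [0, 0, 0],
    [0, 0, 0],
    [0, 0, 0],
  ],
  delta_rot=[
    [0, 0, 0],
    [0, 0, 0],
    [0, 0, 0],
    [0, 0, 0],
    [0, 0, 0],
    [0, 0, 0],
  ],
)

```text
time_s: 43.55
position: [0.451, -0.0052, 0.0654]
orientation: [0.755, 0.656, 0.0, 0.0]
contact_force: [-0.2, 0.5, -0.6]
opening: 0.0383
gripper_force: 50.6
```

```bash
python3 go.py .4508 -.0052 .0297 -.141
```

```text
t 43.55 dp shares [ 0.   -0.01  1.43] rotz shares 0.0 yaw -0.14 tilt [ 0. -0.] pos [ 0.451  -0.0052  0.0654]
```

Emit:
step_arm(
  dp=[
    [0, 0, 0.4],
    [0, 0, 0.4],
    [0, 0, 0.3],
    [0, 0, 0.15],
    [0, 0, 0.08],
    [0, 0, 0.06],
    [0, 0, 0],
    [0, 0, 0],
  ],
  delta_rot=[
    [0, 0, 0],
    [0, 0, 0],
    [0, 0, 0],
    [0, 0, 0],
    [0, 0, 0],
    [0, 0, 0],
    [0, 0, 0],
    [0, 0, 0],
  ],
)

```text
time_s: 44.22
position: [0.4509, -0.0052, 0.0304]
orientation: [0.755, 0.656, 0.0, 0.0]
contact_force: [-1.2, 0.5, -1.7]
opening: 0.0384
gripper_force: 50.6
```

Emit:
step_arm(
  dp=[
    [0, 0, 0.04],
    [0, 0, 0.02],
    [0, 0, 0],
    [0, 0, 0],
  ],
  delta_rot=[
    [0, 0, 0],
    [0, 0, 0],
    [0, 0, 0],
    [0, 0, 0],
  ],
)

```text
time_s: 44.55
position: [0.4512, -0.0052, 0.0298]
orientation: [0.755, 0.656, 0.0, 0.0]
contact_force: [-3.7, 0.1, 12.0]
opening: 0.0386
gripper_force: 52.2
```

Emit:
step_arm(
  dp=[
    [0, 0, 0],
    [0, 0, 0],
    [0, 0, 0],
    [0, 0, 0],
    [0, 0, 0],
    [0, 0, -0.4],
    [0, 0, -0.8],
    [0, 0, -1],
    [0, 0, -1],
    [0, 0, -1],
    [0, 0, -1],
    [0, 0, -1],
  ],
  delta_rot=[
    [0, 0, 0],
    [0, 0, 0],
    [0, 0, 0],
    [0, 0, 0],
    [0, 0, 0],
    [0, 0, 0],
    [0, 0, 0],
    [0, 0, 0],
    [0, 0, 0],
    [0, 0, 0],
    [0, 0, 0],
    [0, 0, 0],
  ],
  gripper=0.6,
)

```text
time_s: 45.55
position: [0.4504, -0.0053, 0.1857]
orientation: [0.755, 0.656, 0.0, 0.0]
contact_force: [-0.3, 0.1, 0.1]
opening: 0.0514
gripper_force: 0.0
```

Emit:
step_arm(
  dp=[
    [0, 0.5, -1],
    [0, 0.8, -1],
    [0, 0.9, -1],
    [0, 0.9, -1],
    [0, 0.9, -1],
    [0, 0.9, -0.5],
    [0, 0.9, 0],
    [0, 0.5, 0],
    [0, 0, 0],
    [0, 0, 0],
    [0, 0, 0],
    [0, 0, 0],
  ],
  delta_rot=[
    [0, 0, 0],
    [0, 0, 0],
    [0, 0, 0],
    [0, 0, 0],
    [0, 0, 0],
    [0, 0, 0],
    [0, 0, 0],
    [0, 0, 0],
    [0, 0, 0],
    [0, 0, 0],
    [0, 0, 0],
    [0, 0, 0],
  ],
)

```text
time_s: 46.55
position: [0.6057, -0.0271, 0.3215]
orientation: [0.755, 0.656, -0.0, -0.0]
contact_force: [-0.1, 0.2, -0.8]
opening: 0.0512
gripper_force: 0.0
```

```bash
python3 - <<'E'
from h import *
T=dict(red=(.4508,-.0052),green=(.4277,-.2407),yellow=(.6348,-.1578),blue=(.5071,-.4349),black=(.5035,.4114))
rows=[]
for n in("scene","side"):
    im=get_image(n); c=cam(n); r=[]
    for k,(x,y) in T.items():
        u=proj(c,(x,y,.02))[0].round().astype(int)
        p=cv2.copyMakeBorder(im,60,60,60,60,cv2.BORDER_CONSTANT)[u[1]+60-35:u[1]+60+35,u[0]+60-40:u[0]+60+40]
        r.append(cv2.resize(p,(160,140),interpolation=2))
    rows.append(np.hstack(r))
w=get_image("wrist"); p=np.zeros((300,800,3),np.uint8); p[:,:400]=cv2.resize(w,(400,300))
p[:,400:]=cv2.resize(cv2.imread("pics/w10.png")[:,:,::-1],(400,300))
cv2.imwrite("pics/fin.png",np.vstack(rows+[p])[:,:,::-1]); print(observe()["position"])
E
```

```text
[ 0.60611683 -0.02714824  0.32153108]
```

View pics/fin.png

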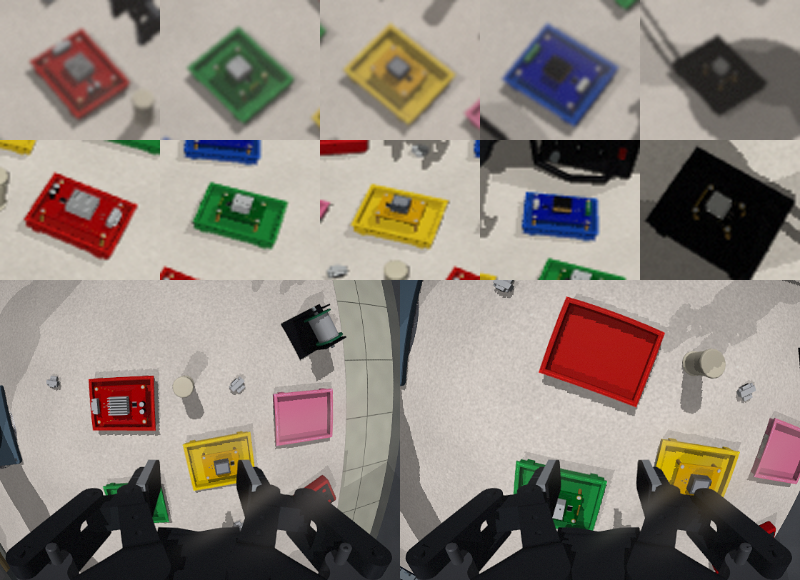

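All five boards stand flat and centred in their own trays, and the gripper is clear of everything.

```bash
python3 -c "
from bench import *
print(sign_off())"
```

```text
the job is handed in; nothing more can be done
None
```

I put all five boards in the trays of their own colours and handed the job in at about 47 s; the final pictures show each one flat and centred, but sign-off gave no verdict.

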